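# Pin the banknote transit case shut and hold it

### The arm

A 6-joint arm with a two-finger parallel gripper is mounted at the origin on the work surface; the furniture and walls round the work are solid. World frame = base frame: x ahead of the robot, y to its left, z up, the work surface at z = 0. Lengths are in m, angles in rad, forces in N, time in s.
With the tool pointing down it reaches from about 0.375 to 0.9 m from the base axis. Payload 3.1 kg.
Tool frame: the origin (TCP) lies between the finger pads; the fingertips stand manip.finger_overhang ahead of it and the grasp point (between the pads) lies 5 mm behind it (manip.finger_overhang is the distance from the TCP to the fingertips, in m); z points along the fingers, y is the line along which they close (so a half turn about z gives the same grasp; the last joint's range is limited). The gripper opens to 85 mm and grips with 20 to 120 N. Pads are 22 mm wide; open, the fingers measure 114 mm over their backs; the gripper's body (76 mm by 85 mm) begins 54 mm behind the grasp point. The pads swing forward as they close: fully open they stand 13 mm farther back than shut.
Start: joints at [1.062, 0.527, 1.433, -0, 1.181, -0.178], TCP at [0.202, 0.591, 0.245] pointing down, gripper open.
Joint ranges: [-3.08, 3.08], [-0.75, 2.2], [0.22, 2.44], [-1.43, 4.57], [0, 2.65], [-2.85, 2.85]. Speed limits (rad/s): [2.79, 2.79, 3.14, 3.14, 3.14, 3.14].

### API

Orientations are given as a unit quaternion [x, y, z, w].
In Python, from station import manip gives the robot as it stands.
- The arm moves only by the tool drive_tool, never from a script. Its argument "plan" is a list of rows, each a list of 7 numbers: the shift along the tool's x, y, z in m, then the turn, a rotation vector about the tool's x, y, z in degrees, then the opening, from -1 (shut) to 1 (fully open). In form: [[x, y, z, wx, wy, wz, gripper], ...]. A call has 1 to 10 rows; each row shifts and turns the commanded pose from where the row before left it, along the tool's axes as they then stand; what a row does not reach is not made up. A row lasts 1/10 s, in which the tool goes at most 50 mm and 8.59 degrees, less where a joint would pass 70% of its speed; a pose out of reach is approached as far as the arm can. A call is refused whole if a number of a shift passes 0.05 or a number of a turn 8.59, either way. A call with a gripper value outside its range is refused whole. The fingers move at their own pace and stop on an object; "newtons" is the grip in N (left out, the last holds). Time passes only in rows, so rows that do not move let the fingers close. It gives the time, the measured TCP pose, the force, the opening and the grip force at its end, in the units of the state.
- manip.sense(): the state, without advancing time (a new reading comes with each control period).
- manip.snapshot(name): name is "scene" or "top" or "wrist"; returns a dict with "image" (384x512x3 uint8, red, green, blue), "z_map" (384x512 float32, m along the optical axis (not along the pixel's ray), 0 where there is no reading), "fov_y" (degrees; the focal length in pixels is half the picture's height over the tangent of half this angle, whatever the lens; pixels are square), "cx", "cy" (the principal point, pixels), "extrinsics" (4x4, takes a point from camera to world coordinates); the wrist camera has in their place "mount" (4x4, takes a point from camera to tool coordinates, whose origin is the TCP and whose axes are the flange's). Camera axes: x right, y up, looking along -z (the intrinsics and any distortion apply to the point x, -y, -z); pixel columns grow to the right and rows downward; lengths in m; the calibration is good to about 2 mm. A picture is of the moment at which its call begins: read the wrist's pose just before it.
- manip.sign_off(): hands the job in; it is judged then, once.
The state is a dict: "t": time; "q": joint angles; "qd": joint speeds; "tau": joint torques, N m; "tcp_pos": TCP position; "tool_rot": TCP orientation; "force": force on the tool from outside, world axes, zero at the start; "ft_torque": the same for the moment, N m; "finger_gap": opening from 0.0 (shut) to 1.0 (fully open); "gripper_force": force on a finger pad.
Only numpy, scipy, OpenCV 4.12 (cv2) and the standard library are available. Lean on these libraries where they do the work, as an engineer would, in place of code of your own. Each camera call takes 0.05 s, during which the arm holds its last target. There are 200 camera calls.

### The job

Lay the loose strapped note bundle flat in the open tray of the transit case and let go of it, then swing the blue cover shut over it and push the red-knobbed locking pin from its stand fully down through the holes of both front flanges. The case has springy bumpers, so press the pin down by its knob until the cover is flush, and finish while still pressing: do not let go of the knob. Leave the mug, the calculator and the stamp where they are.

Things in the scene. Friction and masses are not known exactly. Their poses are not given: they have to be found in the camera images.
- case: grey steel tray of the case, fixed to the desk, open on top: 132 (x) x 202 (y) mm, 30 high, walls and floor 6 (inside 120 x 190, 24 deep). Origin: centre of its underside; -x points to its front (to the robot, within 0.25 rad), z up. In front a ledge 130 wide (x -66 to -106, z 18 to 30 mm) has the lower pin hole, and at y = +-45 two black 12 mm rubber bumpers, sprung, 6 mm proud
- case_hole (a point): centre of the lower pin hole (14 mm across, right through the ledge) at the ledge's top face: 86 mm in front of the case's origin, 30 mm above the desk; below the 12 mm thick ledge are 18 mm of free air to the desk
- cover (a joint): hinge of the blue cover on the tray's rear rim; rad, 0 = shut flush, 1.8 to 2.0 at the start (open, leaning back from the robot). Stiff hinge (0.22 N m friction, cover 0.2 kg): it stays where it is left and must be pushed all the way. Let go when shut, it rests on the bumpers at about 0.03; pressing it flush takes 10 to 11 N at the pin hole
- cover_hinge (a point): middle of the hinge axis (y): 66 mm behind the case's origin, 30 mm above the desk. The frame turns with the cover: -x runs from the hinge to its front edge, z out of its outer face (up when shut). The cover is 132 mm long, 202 wide, 14 high above the rim; then comes a bare steel flange 130 wide, 8 thick, 132 to 172 mm from the hinge, its underside in the plane of the axis
- cover_hole (a point): centre of the upper pin hole (13 mm across) on the outer (top) face of the cover's flange, 152 mm from the hinge; the lower hole lies right under it when the cover is shut. Same axes as cover_hinge
- pin: locking pin, 60 mm tall, 60 g, upright in its stand. Origin: centre of the shank's lower end, z up the pin. Shank 10 mm across, 30 long; then a steel collar 28 across (z 30 to 34 mm), then the red knob 22 across (z 34 to 60), the grip. The collar cannot pass the holes; fully in, it bears on the cover's flange, and with the cover flush the origin is 22 mm below case_hole
- pin_knob (a point): middle of the top face of the pin's red knob, 60 mm above the pin's origin
- stand: fixed black block 56 mm square and 34 mm high (foot plate 72 mm square) with a 13 mm hole from above in which the pin stands with its collar on the block. Origin: centre of its underside
- bundle: the loose flat bundle of banknotes with a white band: 67 mm (x) x 156 mm (y) x 25 mm (z), about 0.16 kg, lying flat on the desk to the right. Origin: centre of its underside. Grip it across x
- mug: white dotted mug, 91 mm high, bystander. Origin: centre of its underside
- calculator: desk calculator 118 x 68 x 14 mm, bystander. Origin: centre of its underside
- stamp: blue and black self-inking stamp, 88 mm high, bystander. Origin: centre of its underside

How it is judged:
On the way, in this order (a step that is already met when the one before it is completed fails the run):
1. the bundle lies flat in the tray, let go (x of bundle in the frame of case between -0.03 and 0.03 m and y of bundle in the frame of case between -0.02 and 0.02 m and z of bundle in the frame of case between 0 and 0.011 m and angle between bundle's own z axis and vertical below 0.1 rad and contact force between the fingers and bundle below 0.3 N), for 0.2 s.
2. the cover is shut over the bundle, down on the bumpers (x of bundle in the frame of case between -0.03 and 0.03 m and y of bundle in the frame of case between -0.02 and 0.02 m and z of bundle in the frame of case between 0 and 0.011 m and angle between bundle's own z axis and vertical below 0.1 rad and value of joint cover below 0.07 rad), for 0.2 s.
3. the pin is through both holes (horizontal distance between pin and case_hole below 0.005 m and angle between the z axis of pin and the z axis of case, either way round below 0.15 rad and value of joint cover below 0.07 rad and z of pin in the frame of case_hole below -0.013 m), for 0.2 s.
At the end, for the whole second after the job is handed in: Bundle flat on the tray floor in the shut case; pin upright through both holes (5 mm, 0.15 rad), collar on the flange (tip 18.5 mm or more below the ledge top); cover flush (joint below 0.012 rad); robot still pressing on the pin (over 3 N), all through the last second (x of bundle in the frame of case between -0.03 and 0.03 m and y of bundle in the frame of case between -0.02 and 0.02 m and z of bundle in the frame of case between 0 and 0.011 m and angle between bundle's own z axis and vertical below 0.1 rad and horizontal distance between pin and case_hole below 0.005 m and angle between the z axis of pin and the z axis of case, either way round below 0.15 rad and z of pin in the frame of case_hole below -0.0185 m and value of joint cover below 0.012 rad and contact force between any of the fingers, the arm and pin above 3 N); the arm keeps its last pose, push and grip.
It fails at once if the mug is pushed away or knocked over (distance of mug from where it was at the start of the episode above 0.02 m or angle between mug's own z axis and vertical above 0.4 rad).
It fails at once if the calculator is pushed away or knocked over (distance of calculator from where it was at the start of the episode above 0.02 m or angle between calculator's own z axis and vertical above 0.4 rad).
It fails at once if the stamp is pushed away or knocked over (distance of stamp from where it was at the start of the episode above 0.02 m or angle between stamp's own z axis and vertical above 0.4 rad).
It also fails if it takes over 70 s, if anything falls off the work surface, if the arm or the gripper's body presses on something with over 40 N, if the wrist force passes 120 N, or if a joint passes its speed limit or range.

## Working session

There is one attempt and no reset: what is moved stays moved. The work goes in short steps, Python scripts to look and compute and a tool call to move; the robot and the scene stay as the last step left them, time stands still between calls to the robot, and variables do not carry over. Pictures are saved under pics/ and viewed, at most 10 in all, crops included, and the job is handed in when it is done.

Besides the shell and the picture viewer there is one more tool, called after "Request:" as name(argument=value, ...), one argument or row to a line, values as JSON. drive_tool: Moves the arm, as the interface text tells. Its arguments: {"type":"object","properties":{"plan":{"type":"array"},"newtons":{"type":"number"}},"required":["plan"]}

```bash
ls; mkdir -p pics
cat > h.py <<'E'
import numpy as np, cv2
from station import manip
from scipy.spatial.transform import Rotation as R
def snap(n):
    s=manip.sense(); d=manip.snapshot(n)
    if n=="wrist":
        T=np.eye(4);T[:3,:3]=R.from_quat(s["tool_rot"]).as_matrix();T[:3,3]=s["tcp_pos"]
        d["E"]=T@np.array(d["mount"])
    else: d["E"]=np.array(d["extrinsics"])
    d["f"]=192/np.tan(np.radians(d["fov_y"])/2); return d
def cloud(d):
    v,u=np.mgrid[:384,:512]; z=d["z_map"]
    P=np.stack([(u-d["cx"])/d["f"]*z,-(v-d["cy"])/d["f"]*z,-z],-1)
    W=P@d["E"][:3,:3].T+d["E"][:3,3]; W[z==0]=np.nan; return W
def ray(d,u,v,h):
    r=d["E"][:3,:3]@np.array([(u-d["cx"])/d["f"],-(v-d["cy"])/d["f"],-1.]);o=d["E"][:3,3]
    return o+r*(h-o[2])/r[2]
def save(d,n): cv2.imwrite(f"pics/{n}.png",d["image"][...,::-1])
E
python3 - <<'E'
from h import *
for n in("scene","top","wrist"):
    d=snap(n);save(d,n+"0");print(n,d["f"],d["cx"],d["cy"],d["E"].round(3).tolist(),[k for k in d], (d["z_map"]==0).mean())
print(manip.sense(),manip.finger_overhang)
a=[cv2.imread(f"pics/{n}0.png") for n in("scene","top")]
cv2.imwrite("pics/both.png",cv2.resize(np.vstack(a),(450,600)) if 0 else np.hstack([cv2.resize(x,(400,300)) for x in a]))
E
```

```text
pics
scene 448.945373784288 261.56897385787994 197.84878947986465 [[0.984, 0.088, -0.157, 0.303], [-0.18, 0.455, -0.872, -1.036], [-0.005, 0.886, 0.464, 0.605], [0.0, 0.0, 0.0, 1.0]] ['image', 'z_map', 'fov_y', 'cx', 'cy', 'extrinsics', 'E', 'f'] 0.003916422526041667
top 446.6626503597092 251.95690197575064 197.75863991701462 [[-0.019, 0.999, -0.045, 0.423], [-1.0, -0.019, -0.013, -0.025], [-0.014, 0.045, 0.999, 1.247], [0.0, 0.0, 0.0, 1.0]] ['image', 'z_map', 'fov_y', 'cx', 'cy', 'extrinsics', 'E', 'f'] 0.004018147786458333
wrist 279.1641422833181 257.3956821203705 194.87923610600515 [[0.324, -0.909, -0.261, 0.135], [0.946, 0.311, 0.091, 0.615], [-0.002, -0.276, 0.961, 0.373], [0.0, 0.0, 0.0, 1.0]] ['image', 'z_map', 'fov_y', 'cx', 'cy', 'mount', 'E', 'f'] 0.004231770833333333
{'t': 0.15, 'q': array([ 1.06250417e+00,  5.28268306e-01,  1.43359458e+00,  8.72664064e-06,
        1.18140840e+00, -1.78459760e-01]), 'qd': array([ 0.0001624 , -0.00101429, -0.00384517, -0.00052366, -0.00117455,
       -0.00050151]), 'tau': array([ 8.02442646e-04, -4.42742801e+01, -1.78274667e+01, -2.25445201e-04,
        5.66506860e-03, -7.09437202e-06]), 'tcp_pos': array([0.20211699, 0.59086765, 0.24455303]), 'tool_rot': array([ 1.64171246e-01,  9.86431497e-01, -7.88963288e-04, -2.86371264e-04]), 'force': array([-0.72322934, -0.80072549,  0.53307528]), 'ft_torque': array([-0.01177493,  0.04792839,  0.06424206]), 'gripper_force': 0.0, 'finger_gap': 1.0025362469101788} 0.014
```

View pics/top0.png

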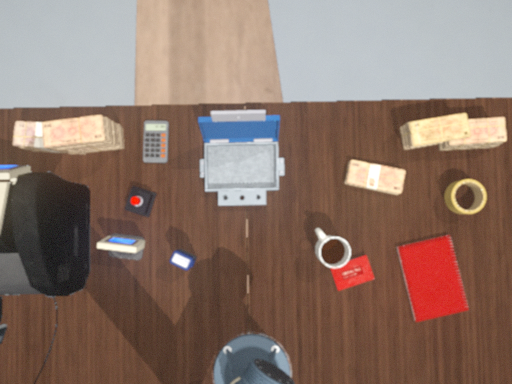

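View pics/scene0.png

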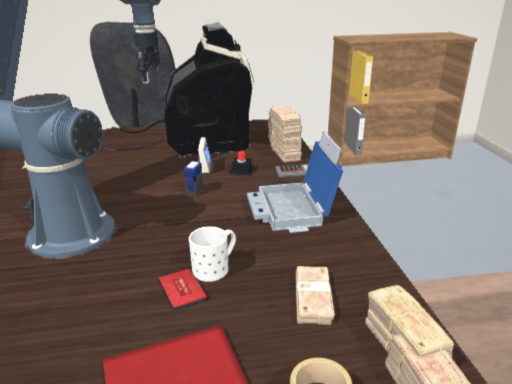

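The top view shows the case at (242,166) with its cover open upward, the bundle at (376,177), the pin and stand at (136,201), the stamp at (182,260), the mug at (332,248) and the calculator at (156,142). The scene view agrees.

Run:
```python
from h import *
d=snap("top");W=cloud(d);img=d["image"];hsv=cv2.cvtColor(img,cv2.COLOR_RGB2HSV)
e=snap("scene");We=cloud(e)
def box(name,W,u0,u1,v0,v1,zl,zh,m=None):
    S=W[v0:v1,u0:u1].reshape(-1,3);k=(S[:,2]>zl)&(S[:,2]<zh)
    if m is not None:k&=m[v0:v1,u0:u1].reshape(-1)
    P=S[k];r=cv2.minAreaRect((P[:,:2]*1000).astype(np.float32));print(name,len(P),"zmed",np.median(P[:,2]).round(4),r)
box("bundle",W,335,415,150,205,.015,.05)
box("rim",W,190,295,136,192,.022,.045)
box("ledge",W,208,278,186,212,.02,.05)
box("stand",W,115,165,180,225,.02,.042)
red=(hsv[...,1]>150)&((hsv[...,0]<8)|(hsv[...,0]>172))
box("knob",W,120,160,185,220,.045,.1,red)
box("mug",W,300,360,220,275,.07,.11)
box("stamp",W,160,200,240,280,.03,.11)
box("calc",W,138,175,115,170,.008,.03)
blue=(hsv[...,1]>120)&(hsv[...,0]>95)&(hsv[...,0]<125)
v,u=np.nonzero(blue[105:150,190:290]);P=W[v+105,u+190]
P=P[np.isfinite(P).all(1)];c=P.mean(0);_,_,V=np.linalg.svd(P-c);print("cover",c,V[2],P.min(0),P.max(0))
print("desk z",np.nanmedian(W[300:330,280:310,2]))
# scene bundle
hs=cv2.cvtColor(e["image"],cv2.COLOR_RGB2HSV)
box("bundle-scene",We,285,345,255,335,.015,.05)
r2=(hs[...,1]>150)&((hs[...,0]<8)|(hs[...,0]>172))
box("knob-scene",We,225,260,145,175,.045,.1,r2)
box("rim-scene",We,245,345,170,240,.022,.035)
```

```text
bundle 1354 zmed 0.0226 ((531.2469482421875, -346.8204345703125), (154.24966430664062, 69.55519104003906), 77.5162124633789)
rim 1083 zmed 0.0305 ((572.3389892578125, 20.12896728515625), (202.96527099609375, 151.3726348876953), 89.45780944824219)
ledge 845 zmed 0.0293 ((484.4259033203125, 16.19268798828125), (47.741336822509766, 188.92230224609375), 0.6558814644813538)
stand 373 zmed 0.0337 ((477.05950927734375, 305.17413330078125), (58.02167510986328, 56.23846435546875), 71.2894515991211)
knob 63 zmed 0.0633 ((476.5340576171875, 304.56610107421875), (20.140840530395508, 21.508237838745117), 62.499229431152344)
mug 280 zmed 0.0859 ((337.07012939453125, -208.0043182373047), (100.9258041381836, 79.6246337890625), 66.68444061279297)
stamp 359 zmed 0.0863 ((317.8800048828125, 178.568359375), (56.650875091552734, 37.77313995361328), 62.06128692626953)
calc 895 zmed 0.0115 ((643.892578125, 259.94964599609375), (68.4487533569336, 118.2557601928711), 88.47054290771484)
cover [0.65630336 0.01991275 0.08376417] [-0.97609607  0.00126544  0.21733581] [ 6.33854292e-01 -8.90482550e-02 -5.47305542e-04] [0.70878095 0.11952072 0.16257935]
desk z -0.0008396646067501123
bundle-scene 1742 zmed 0.0245 ((530.9978637695312, -350.9518737792969), (154.90292358398438, 67.79773712158203), 77.2866439819336)
knob-scene 57 zmed 0.0601 ((476.7124938964844, 298.98907470703125), (21.187849044799805, 19.92375373840332), 79.4413833618164)
rim-scene 1074 zmed 0.0309 ((553.6787109375, 17.93921661376953), (186.76507568359375, 207.7562255859375), 0.2496841847896576)
```

Run:
```python
from h import *
for n in("top","scene"):
    W=cloud(snap(n)).reshape(-1,3);W=W[np.isfinite(W).all(1)]
    k=(W[:,2]>.12)&(W[:,1]>.15)&(W[:,1]<.9)&(W[:,0]>.1)&(W[:,0]<.8)&(W[:,2]<.8)
    P=W[k];print(n,len(P))
    for y in np.arange(.15,.9,.1):
        Q=P[(P[:,1]>=y)&(P[:,1]<y+.1)]
        if len(Q):print(y.round(2),np.percentile(Q,[1,50,99],axis=0).round(3).tolist())
```

```text
top 11186
0.35 [[0.257, 0.358, 0.122], [0.439, 0.439, 0.204], [0.682, 0.449, 0.319]]
0.45 [[0.193, 0.451, 0.145], [0.412, 0.489, 0.293], [0.671, 0.546, 0.35]]
0.55 [[0.249, 0.55, 0.156], [0.268, 0.562, 0.2], [0.549, 0.603, 0.255]]
scene 8955
0.25 [[0.625, 0.349, 0.124], [0.637, 0.349, 0.132], [0.645, 0.349, 0.148]]
0.35 [[0.252, 0.356, 0.122], [0.417, 0.438, 0.203], [0.676, 0.449, 0.315]]
0.45 [[0.173, 0.451, 0.13], [0.424, 0.507, 0.334], [0.66, 0.549, 0.495]]
0.55 [[0.158, 0.551, 0.197], [0.216, 0.568, 0.386], [0.521, 0.647, 0.501]]
0.65 [[0.237, 0.65, 0.142], [0.338, 0.678, 0.283], [0.46, 0.743, 0.433]]
```

Request:
drive_tool(
  plan=[
    [0,0,-0.04,0,0,0,1],
    [0,0,-0.04,0,0,0,1],
    [0,0,-0.04,0,0,0,1],
    [0,0,-0.04,0,0,0,1],
    [0,0,-0.04,0,0,0,1],
    [0,0,-0.04,0,0,0,1],
  ],
)

```text
t: 0.95
tcp_pos: [0.2021, 0.591, 0.4871]
tool_rot: [0.164, 0.986, 0.0, -0.0]
force: [0.4, 0.5, -0.9]
finger_gap: 1.001
gripper_force: 0.0
```

```bash
cat >> h.py <<'E'
def plan(pos,yaw,n,start=None):
    """rows (tool frame) to go tool-down to pos, tool y at yaw deg, n equal rows"""
    s=manip.sense(); p=np.array(s["tcp_pos"]) if start is None else np.array(start[0])
    M=R.from_quat(s["tool_rot"]).as_matrix()
    y0=np.degrees(np.arctan2(M[1,1],M[0,1])) if start is None else start[1]
    print("from",p.round(4),"yaw",y0.round(2) if start is None else y0,"tilt z",M[:,2].round(4))
    dw=(np.array(pos)-p)/n; dy=(yaw-y0)/n
    for i in range(n):
        a=np.radians(y0+dy*i); y=np.array([np.cos(a),np.sin(a)]); x=np.array([-y[1],y[0]])  # x=y rot +90 (z down)
        print([round(float(x@dw[:2]),3),round(float(y@dw[:2]),3),round(float(-dw[2]),3),0,0,round(-dy,2)])
E
python3 - <<'E'
from h import *
print(manip.sense()["tcp_pos"])
plan([.45,.12,.42],30,14)
plan([.52,-.335,.26],-12.5,12,([.45,.12,.42],30))
E
```

```text
[0.20213366 0.59095137 0.48706332]
from [0.2021 0.591  0.4871] yaw 71.11 tilt z [ 0.e+00  1.e-04 -1.e+00]
[-0.028, -0.026, 0.005, 0, 0, np.float64(2.94)]
[-0.029, -0.025, 0.005, 0, 0, np.float64(2.94)]
[-0.03, -0.023, 0.005, 0, 0, np.float64(2.94)]
[-0.031, -0.022, 0.005, 0, 0, np.float64(2.94)]
[-0.032, -0.02, 0.005, 0, 0, np.float64(2.94)]
[-0.033, -0.018, 0.005, 0, 0, np.float64(2.94)]
[-0.034, -0.017, 0.005, 0, 0, np.float64(2.94)]
[-0.035, -0.015, 0.005, 0, 0, np.float64(2.94)]
[-0.036, -0.013, 0.005, 0, 0, np.float64(2.94)]
[-0.036, -0.011, 0.005, 0, 0, np.float64(2.94)]
[-0.037, -0.009, 0.005, 0, 0, np.float64(2.94)]
[-0.037, -0.007, 0.005, 0, 0, np.float64(2.94)]
[-0.038, -0.005, 0.005, 0, 0, np.float64(2.94)]
[-0.038, -0.003, 0.005, 0, 0, np.float64(2.94)]
from [0.45 0.12 0.42] yaw 30 tilt z [ 0.e+00  1.e-04 -1.e+00]
[-0.036, -0.014, 0.013, 0, 0, 3.54]
[-0.037, -0.012, 0.013, 0, 0, 3.54]
[-0.037, -0.009, 0.013, 0, 0, 3.54]
[-0.038, -0.007, 0.013, 0, 0, 3.54]
[-0.038, -0.005, 0.013, 0, 0, 3.54]
[-0.038, -0.002, 0.013, 0, 0, 3.54]
[-0.038, -0.0, 0.013, 0, 0, 3.54]
[-0.038, 0.002, 0.013, 0, 0, 3.54]
[-0.038, 0.005, 0.013, 0, 0, 3.54]
[-0.038, 0.007, 0.013, 0, 0, 3.54]
[-0.037, 0.009, 0.013, 0, 0, 3.54]
[-0.037, 0.012, 0.013, 0, 0, 3.54]
```

Request:
drive_tool(
  plan=[
    [-0.028,-0.026,0.004,0,0,3,1],
    [-0.029,-0.025,0.004,0,0,3,1],
    [-0.03,-0.023,0.004,0,0,3,1],
    [-0.031,-0.022,0.004,0,0,3,1],
    [-0.032,-0.02,0.004,0,0,3,1],
    [-0.033,-0.018,0.004,0,0,3,1],
    [-0.034,-0.017,0.004,0,0,3,1],
    [-0.035,-0.015,0.004,0,0,3,1],
    [-0.036,-0.013,0.004,0,0,3,1],
    [-0.036,-0.011,0.004,0,0,3,1],
  ],
)

```text
t: 1.95
tcp_pos: [0.3764, 0.2523, 0.4453]
tool_rot: [0.415, 0.91, 0.0, 0.0]
force: [0.8, 0.3, -0.7]
finger_gap: 0.999
gripper_force: 0.0
```

Request:
drive_tool(
  plan=[
    [-0.037,-0.009,0.01,0,0,3,1],
    [-0.037,-0.007,0.01,0,0,3,1],
    [-0.038,-0.005,0.01,0,0,3,1],
    [-0.038,-0.003,0.01,0,0,3,1],
    [-0.036,-0.014,0.013,0,0,3.5,1],
    [-0.037,-0.012,0.013,0,0,3.5,1],
    [-0.037,-0.009,0.013,0,0,3.5,1],
    [-0.038,-0.007,0.013,0,0,3.5,1],
    [-0.038,-0.005,0.013,0,0,3.5,1],
    [-0.038,-0.002,0.013,0,0,3.5,1],
  ],
)

```text
t: 2.95
tcp_pos: [0.4786, -0.1112, 0.327]
tool_rot: [0.656, 0.754, 0.0, 0.0]
force: [0.8, -0.4, -0.2]
finger_gap: 1.0
gripper_force: 0.0
```

Request:
drive_tool(
  plan=[
    [-0.038,0,0.013,0,0,3.5,1],
    [-0.038,0.002,0.013,0,0,3.5,1],
    [-0.038,0.005,0.013,0,0,3.5,1],
    [-0.038,0.007,0.013,0,0,3.5,1],
    [-0.037,0.009,0.013,0,0,3.5,1],
    [-0.037,0.012,0.013,0,0,3.5,1],
  ],
)

```text
t: 3.55
tcp_pos: [0.5111, -0.3388, 0.2488]
tool_rot: [0.783, 0.622, 0.0, -0.0]
force: [0.3, 0.4, -0.1]
finger_gap: 0.999
gripper_force: 0.0
```

```bash
cat > w.py <<'E'
from h import *
d=snap("wrist");W=cloud(d);S=W.reshape(-1,3)
k=(S[:,2]>.015)&(S[:,2]<.04)&(abs(S[:,0]-.531)<.11)&(abs(S[:,1]+.349)<.11)
m=(k.reshape(384,512)*255).astype(np.uint8)
n,l,st,c=cv2.connectedComponentsWithStats(m);i=1+st[1:,4].argmax();P=W[l==i]
r=cv2.minAreaRect((P[:,:2]*1000).astype(np.float32));print(len(P),np.median(P[:,2]),r,st[i])
save(d,"w_b1");print(manip.sense()["tcp_pos"])
b=cv2.minAreaRect(cv2.findContours((l==i).astype(np.uint8),0,2)[0][0]);print(b)
E
python3 w.py
```

```text
5857 0.023221501902611963 ((530.6624755859375, -348.96966552734375), (152.758056640625, 66.49871826171875), 77.71867370605469) [ 248  115   54  116 5857]
[ 0.5115388  -0.34540407  0.24644764]
((274.5, 172.5), (115.0, 53.0), 90.0)
```

Run:
```python
from h import *
plan([.531,-.349,.08],-12.3,5)
```

```text
from [ 0.5115 -0.3454  0.2464] yaw -13.34 tilt z [ 3.0e-04 -4.7e-03 -1.0e+00]
[0.0, 0.004, 0.033, 0, 0, np.float64(-0.21)]
[0.0, 0.004, 0.033, 0, 0, np.float64(-0.21)]
[0.0, 0.004, 0.033, 0, 0, np.float64(-0.21)]
[0.0, 0.004, 0.033, 0, 0, np.float64(-0.21)]
[0.0, 0.004, 0.033, 0, 0, np.float64(-0.21)]
```

Request:
drive_tool(
  plan=[
    [0,0.004,0.033,0,0,-0.2,1],
    [0,0.004,0.033,0,0,-0.2,1],
    [0,0.004,0.033,0,0,-0.2,1],
    [0,0.004,0.033,0,0,-0.2,1],
    [0,0.004,0.033,0,0,-0.2,1],
    [0,0,0,0,0,0,1],
  ],
)

```text
t: 4.2
tcp_pos: [0.5284, -0.3392, 0.0798]
tool_rot: [0.776, 0.63, -0.001, -0.005]
force: [-0.5, -0.3, 0.6]
finger_gap: 1.006
gripper_force: 0.0
```

Run:
```python
from h import *
plan([.531,-.349,.015],-12.3,4)
```

```text
from [ 0.5284 -0.3392  0.0798] yaw -11.88 tilt z [-0.0071  0.0067 -1.    ]
[-0.002, 0.001, 0.016, 0, 0, np.float64(0.11)]
[-0.002, 0.001, 0.016, 0, 0, np.float64(0.11)]
[-0.002, 0.001, 0.016, 0, 0, np.float64(0.11)]
[-0.002, 0.001, 0.016, 0, 0, np.float64(0.11)]
```

Request:
drive_tool(
  plan=[
    [-0.002,0.001,0.008,0,0,0,1],
    [-0.002,0.001,0.008,0,0,0,1],
    [-0.002,0,0.008,0,0,0,1],
    [-0.002,0,0.008,0,0,0,1],
    [0,0,0,0,0,0,1],
    [0,0,0,0,0,0,1],
  ],
)

```text
t: 4.8
tcp_pos: [0.5309, -0.3499, 0.0524]
tool_rot: [0.777, 0.63, 0.0, -0.0]
force: [-0.4, -0.3, -0.7]
finger_gap: 1.001
gripper_force: 0.0
```

Run:
```python
from h import *
plan([.531,-.349,.015],-12.3,4)
```

```text
from [ 0.5309 -0.3499  0.0524] yaw -11.91 tilt z [-0.e+00  1.e-04 -1.e+00]
[0.0, -0.0, 0.009, 0, 0, np.float64(0.1)]
[0.0, -0.0, 0.009, 0, 0, np.float64(0.1)]
[0.0, -0.0, 0.009, 0, 0, np.float64(0.1)]
[0.0, -0.0, 0.009, 0, 0, np.float64(0.1)]
```

Request:
drive_tool(
  plan=[
    [0,0,0.01,0,0,0.1,1],
    [0,0,0.01,0,0,0.1,1],
    [0,0,0.01,0,0,0.1,1],
    [0,0,0.007,0,0,0.1,1],
    [0,0,0,0,0,0,1],
    [0,0,0,0,0,0,-1],
    [0,0,0,0,0,0,-1],
    [0,0,0,0,0,0,-1],
    [0,0,0,0,0,0,-1],
    [0,0,0,0,0,0,-1],
  ],
  newtons=40,
)

```text
t: 5.8
tcp_pos: [0.5311, -0.3499, 0.0156]
tool_rot: [0.779, 0.627, 0.0, 0.0]
force: [-0.1, 0.2, 0.1]
finger_gap: 0.771
gripper_force: 46.6
```

Request:
drive_tool(
  plan=[
    [0,0,-0.02,0,0,0,-1],
    [0,0,-0.03,0,0,0,-1],
    [0,0,-0.03,0,0,0,-1],
    [0,0,-0.03,0,0,0,-1],
    [0,0,-0.03,0,0,0,-1],
    [0,0,0,0,0,0,-1],
  ],
)

```text
t: 6.4
tcp_pos: [0.5333, -0.3518, 0.16]
tool_rot: [0.779, 0.627, 0.001, 0.005]
force: [0.0, -0.7, -1.5]
finger_gap: 0.77
gripper_force: 46.5
```

Run:
```python
from h import *
d=snap("wrist");save(d,"w2");e=snap("scene");save(e,"s2")
cv2.imwrite("pics/c2.png",np.hstack([cv2.resize(x["image"],(400,300))[...,::-1] for x in(d,e)]))
plan([.55,.0,.2],0,9)
```

```text
from [ 0.5309 -0.3497  0.1556] yaw -12.29 tilt z [ 6.e-04 -6.e-04 -1.e+00]
[0.038, -0.006, -0.005, 0, 0, np.float64(-1.37)]
[0.039, -0.005, -0.005, 0, 0, np.float64(-1.37)]
[0.039, -0.004, -0.005, 0, 0, np.float64(-1.37)]
[0.039, -0.003, -0.005, 0, 0, np.float64(-1.37)]
[0.039, -0.003, -0.005, 0, 0, np.float64(-1.37)]
[0.039, -0.002, -0.005, 0, 0, np.float64(-1.37)]
[0.039, -0.001, -0.005, 0, 0, np.float64(-1.37)]
[0.039, 0.0, -0.005, 0, 0, np.float64(-1.37)]
[0.039, 0.001, -0.005, 0, 0, np.float64(-1.37)]
```

View pics/c2.png

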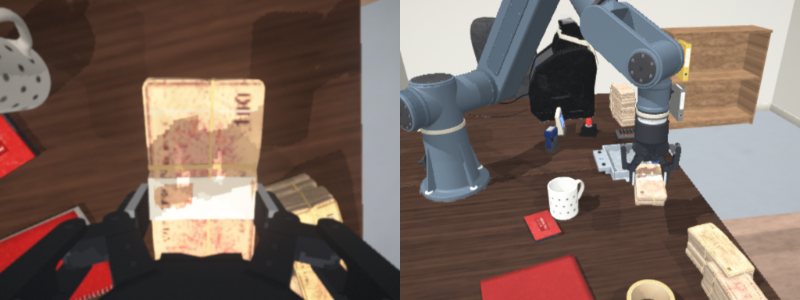

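The bundle is held between the pads (wrist, centre around (200,190)) and is off the desk. The scene view confirms the lift. Next I'll measure the case.

Request:
drive_tool(
  plan=[
    [0.038,-0.006,-0.007,0,0,-1.4,-1],
    [0.039,-0.005,-0.007,0,0,-1.4,-1],
    [0.039,-0.004,-0.007,0,0,-1.4,-1],
    [0.039,-0.003,-0.007,0,0,-1.4,-1],
    [0,0,0,0,0,0,-1],
    [0,0,0,0,0,0,-1],
  ],
)

```text
t: 7.1
tcp_pos: [0.54, -0.1927, 0.1818]
tool_rot: [0.747, 0.665, -0.001, -0.001]
force: [1.2, 0.1, -1.3]
finger_gap: 0.763
gripper_force: 46.5
```

Run:
```python
from h import *
t=snap("top");save(t,"t3");d=snap("wrist");save(d,"w3")
W=cloud(t)
a=cv2.resize(t["image"][100:215,180:310],None,fx=3.5,fy=3.5,interpolation=cv2.INTER_CUBIC)[...,::-1]
b=cv2.resize(d["image"],(340,402))[...,::-1] if 0 else d["image"][...,::-1][:,:][:384]
h=max(a.shape[0],300);b=cv2.resize(b,(340,255))
C=np.zeros((a.shape[0],a.shape[1]+340,3),np.uint8);C[:,:a.shape[1]]=a;C[:255,a.shape[1]:]=b
cv2.imwrite("pics/c3.png",C);print(C.shape,manip.sense()["tcp_pos"])
```

```text
(402, 795, 3) [ 0.54033864 -0.19458     0.18209568]
```

View pics/c3.png

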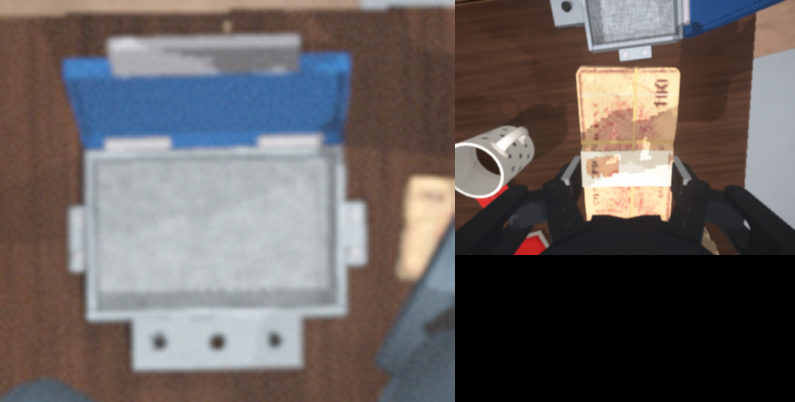

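The case crop (scale 3.5, offset (180,100)) shows rim corners near (85,150), (343,148), (347,315) and (88,320). The pin hole is at (217,342) and the bumpers at (159,342) and (275,341). The wrist view shows the bundle held, with the case beyond it.

```bash
cat > m.py <<'E'
from h import *
t=snap("top");g=cv2.cvtColor(t["image"],cv2.COLOR_RGB2GRAY).astype(float)
def dark(u,v,r=4):
    p=g[v-r:v+r+1,u-r:u+r+1];w=np.clip(np.percentile(p,60)-p-15,0,None);y,x=np.mgrid[v-r:v+r+1,u-r:u+r+1]
    return (w*x).sum()/w.sum(),(w*y).sum()/w.sum()
H=[]
for u,v,h in((242,198,.03),(225,198,.036),(258,197,.036)):
    a=dark(u,v);p=ray(t,*a,h);H.append(p);print("hole/bumpers",np.round(a,2),p.round(4))
d=H[1]-H[2];print("yaw from bumpers",np.degrees(np.arctan2(d[1],d[0]))-90,np.linalg.norm(d))
C=[ray(t,180+(u+.5)/3.5-.5,100+(v+.5)/3.5-.5,.03) for u,v in((85,150),(343,148),(347,315),(88,320))]
for c in C:print(c.round(4))
print("rim centre",np.mean(C,0))
E
python3 m.py
```

```text
hole/bumpers [241.68 197.27] [0.4802 0.0191 0.03  ]
hole/bumpers [225.02 197.22] [0.4809 0.0642 0.036 ]
hole/bumpers [258.   196.69] [ 0.4806 -0.0255  0.036 ]
yaw from bumpers -0.1831355066383651 0.0896304777427929
[0.6329 0.1202 0.03  ]
[ 0.6301 -0.0822  0.03  ]
[ 0.499  -0.0825  0.03  ]
[0.4991 0.1197 0.03  ]
rim centre [0.56529204 0.0187959  0.03      ]
```

Run:
```python
from h import *
plan([.563,.018,.12],0,7)
```

```text
from [ 0.5404 -0.195   0.1822] yaw -6.77 tilt z [-1.3e-03  4.0e-04 -1.0e+00]
[0.031, -0.0, 0.009, 0, 0, np.float64(-0.97)]
[0.031, 0.0, 0.009, 0, 0, np.float64(-0.97)]
[0.031, 0.001, 0.009, 0, 0, np.float64(-0.97)]
[0.031, 0.001, 0.009, 0, 0, np.float64(-0.97)]
[0.031, 0.002, 0.009, 0, 0, np.float64(-0.97)]
[0.031, 0.002, 0.009, 0, 0, np.float64(-0.97)]
[0.03, 0.003, 0.009, 0, 0, np.float64(-0.97)]
```

Request:
drive_tool(
  plan=[
    [0.031,0,0.009,0,0,-1,-1],
    [0.031,0,0.009,0,0,-1,-1],
    [0.031,0.001,0.009,0,0,-1,-1],
    [0.031,0.001,0.009,0,0,-1,-1],
    [0.031,0.002,0.009,0,0,-1,-1],
    [0.031,0.002,0.009,0,0,-1,-1],
    [0.03,0.003,0.009,0,0,-1,-1],
    [0,0,0,0,0,0,-1],
    [0,0,0,0,0,0,-1],
  ],
)

```text
t: 8.15
tcp_pos: [0.5638, 0.0205, 0.1196]
tool_rot: [0.705, 0.709, -0.0, -0.0]
force: [0.5, -0.9, -2.1]
finger_gap: 0.767
gripper_force: 46.4
```

```bash
python3 - <<'E'
from h import *
plan([.563,.018,.024],0,5)
E
python3 m.py | head -4
```

```text
from [0.5638 0.0205 0.1196] yaw 0.31 tilt z [-9.e-04 -3.e-04 -1.e+00]
[-0.0, -0.0, 0.019, 0, 0, np.float64(0.06)]
[-0.0, -0.0, 0.019, 0, 0, np.float64(0.06)]
[-0.0, -0.0, 0.019, 0, 0, np.float64(0.06)]
[-0.0, -0.0, 0.019, 0, 0, np.float64(0.06)]
[-0.0, -0.0, 0.019, 0, 0, np.float64(0.06)]
hole/bumpers [nan nan] [nan nan nan]
hole/bumpers [nan nan] [nan nan nan]
hole/bumpers [257.66 196.57] [ 0.481  -0.0245  0.036 ]
yaw from bumpers nan nanm.py:5: RuntimeWarning: invalid value encountered in scalar divide
  return (w*x).sum()/w.sum(),(w*y).sum()/w.sum()
```

Request:
drive_tool(
  plan=[
    [-0.002,0,0.02,0,0,0.3,-1],
    [0,0,0.02,0,0,0,-1],
    [0,0,0.02,0,0,0,-1],
    [0,0,0.02,0,0,0,-1],
    [0,0,0.01,0,0,0,-1],
    [0,0,0.005,0,0,0,-1],
    [0,0,0,0,0,0,-1],
    [0,0,0,0,0,0,-1],
  ],
)

```text
t: 9.0
tcp_pos: [0.5643, 0.0186, 0.026]
tool_rot: [0.707, 0.707, 0.0, 0.001]
force: [0.0, -0.4, -1.9]
finger_gap: 0.764
gripper_force: 46.4
```

Request:
drive_tool(
  plan=[
    [0,0,0.0025,0,0,0,-1],
    [0,0,0.001,0,0,0,-1],
    [0,0,0,0,0,0,-1],
    [0,0,0,0,0,0,0.72],
    [0,0,0,0,0,0,0.72],
    [0,0,0,0,0,0,0.72],
    [0,0,0,0,0,0,0.72],
  ],
)

```text
t: 9.7
tcp_pos: [0.5638, 0.0191, 0.0219]
tool_rot: [0.707, 0.707, 0.0, 0.0]
force: [-0.4, -0.5, -0.0]
finger_gap: 0.862
gripper_force: 0.0
```

Request:
drive_tool(
  plan=[
    [0,0,-0.01,0,0,0,0.72],
    [0,0,-0.02,0,0,0,0.72],
    [0,0,-0.03,0,0,0,0.72],
    [0,0,-0.04,0,0,0,0.72],
    [0,0,-0.04,0,0,0,0.72],
    [0,0,-0.04,0,0,0,0.72],
    [0,0,0,0,0,0,0.72],
  ],
)

```text
t: 10.4
tcp_pos: [0.5673, 0.0186, 0.2084]
tool_rot: [0.707, 0.707, 0.004, 0.005]
force: [1.0, -0.7, -0.3]
finger_gap: 0.858
gripper_force: 0.0
```

Run:
```python
from h import *
print(manip.sense()["tcp_pos"])
d=snap("wrist");save(d,"w4");W=cloud(d)
k=(abs(W[...,0]-.5)<.25)&(abs(W[...,1]-.02)<.2)
S=W[(abs(W[...,0]-.566)<.05)&(abs(W[...,1]-.019)<.09)&(W[...,2]>.024)&(W[...,2]<.045)]
print(np.median(S[:,2]),cv2.minAreaRect((S[:,:2]*1000).astype(np.float32)))
```

```text
[0.56734402 0.01863377 0.20839372]
0.029232962084840747 ((564.5115966796875, 19.876087188720703), (66.44812774658203, 153.25201416015625), 0.11122864484786987)
```

View pics/w4.png

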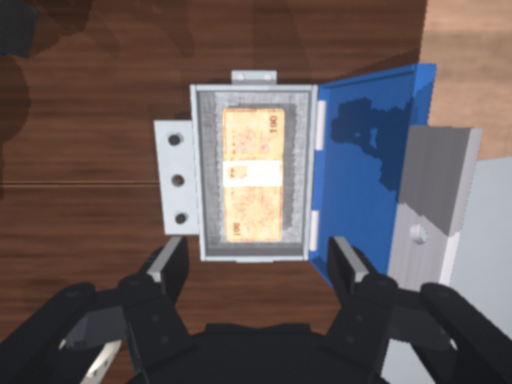

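The bundle lies flat in the tray at about (252,175) and is let go. In the wrist view the ledge hole is at (178,180), the bumpers at (174,140) and (180,218), and the open cover is to the right. Next I'll refine the hole and cover angle and plan the swing.

Run:
```python
from h import *
d=snap("wrist");W=cloud(d);g=cv2.cvtColor(d["image"],cv2.COLOR_RGB2GRAY).astype(float)
print(manip.sense()["tcp_pos"])
for u,v,h in((178,180,.03),(174,140,.036),(180,218,.036)):
    r=9;p=g[v-r:v+r+1,u-r:u+r+1];w=np.clip(np.percentile(p,60)-p-40,0,None);y,x=np.mgrid[v-r:v+r+1,u-r:u+r+1]
    a=(w*x).sum()/w.sum(),(w*y).sum()/w.sum();print(np.round(a,1),ray(d,*a,h).round(4))
hsv=cv2.cvtColor(d["image"],cv2.COLOR_RGB2HSV)
b=(hsv[...,1]>120)&(hsv[...,0]>95)&(hsv[...,0]<125);P=W[b&(W[...,2]>.045)];P=P[np.isfinite(P).all(1)]
c=np.median(P,0);_,_,V=np.linalg.svd(P-c,full_matrices=False);print("cover",len(P),c,V[2])
th=np.arctan2(abs(V[2][0]),-abs(V[2][2]));print("theta",th)
plan([.72,.019,.31],-90,11)
```

```text
[0.56398631 0.01903885 0.20353547]
[179.8 180.7] [0.48   0.0193 0.03  ]
[176.1 140. ] [0.4813 0.0645 0.036 ]
[182.3 219.1] [ 0.4811 -0.0242  0.036 ]
cover 14879 [0.66186651 0.0608499  0.11255481] [-0.98718912  0.00119978  0.15955002]
theta 1.731031261044568
from [0.564  0.019  0.2035] yaw 0.01 tilt z [ 3.1e-03 -5.0e-04 -1.0e+00]
[-0.0, 0.014, -0.01, 0, 0, np.float64(8.18)]
[0.002, 0.014, -0.01, 0, 0, np.float64(8.18)]
[0.004, 0.014, -0.01, 0, 0, np.float64(8.18)]
[0.006, 0.013, -0.01, 0, 0, np.float64(8.18)]
[0.008, 0.012, -0.01, 0, 0, np.float64(8.18)]
[0.009, 0.011, -0.01, 0, 0, np.float64(8.18)]
[0.011, 0.009, -0.01, 0, 0, np.float64(8.18)]
[0.012, 0.008, -0.01, 0, 0, np.float64(8.18)]
[0.013, 0.006, -0.01, 0, 0, np.float64(8.18)]
[0.014, 0.004, -0.01, 0, 0, np.float64(8.18)]
[0.014, 0.002, -0.01, 0, 0, np.float64(8.18)]
```

Request:
drive_tool(
  plan=[
    [0,0,-0.05,0,0,0,-1],
    [0,0,-0.05,0,0,0,-1],
    [0,0,0,0,0,8.2,-1],
    [0,0,0,0,0,8.2,-1],
    [0,0,0,0,0,8.2,-1],
    [0,0,0,0,0,8.2,-1],
    [0,0,0,0,0,8.2,-1],
    [0,0,0,0,0,8.2,-1],
    [0,0,0,0,0,8.2,-1],
    [0,0,0,0,0,8.2,-1],
  ],
  newtons=20,
)

```text
t: 11.5
tcp_pos: [0.5624, 0.0192, 0.2997]
tool_rot: [0.978, 0.208, -0.002, -0.001]
force: [-0.6, -0.2, -0.2]
finger_gap: -0.001
gripper_force: 0.0
```

Request:
drive_tool(
  plan=[
    [0,0,0,0,0,8.2,-1],
    [0,0,0,0,0,8.2,-1],
    [0,0,0,0,0,8.1,-1],
    [0.04,0,0,0,0,0,-1],
    [0.04,0,0,0,0,0,-1],
    [0.04,0,0,0,0,0,-1],
    [0.04,0,0,0,0,0,-1],
    [0.036,0,0,0,0,0,-1],
    [0,0,0,0,0,0,-1],
    [0,0,0,0,0,0,-1],
  ],
)

```text
t: 12.5
tcp_pos: [0.7588, 0.0188, 0.2982]
tool_rot: [1.0, -0.001, -0.003, -0.0]
force: [0.8, -0.0, -0.5]
finger_gap: 0.002
gripper_force: 0.0
```

Run:
```python
from h import *
print(manip.sense()["tcp_pos"],manip.sense()["finger_gap"])
for n in("top","scene"):
    d=snap(n);W=cloud(d)
    P=W[(W[...,2]>.1)&(W[...,2]<.22)&(abs(W[...,1]-.019)<.06)&(W[...,0]>.6)&(W[...,0]<.78)]
    k=P[:,2]>np.percentile(P[:,2],85)
    print(n,len(P),P[:,0].max(),P[:,2].max(),np.median(P[k],0))
save(d,"s5");cv2.imwrite("pics/s5c.png",cv2.resize(d["image"][60:280,200:420],None,fx=2.5,fy=2.5)[...,::-1])
plan([.76,.019,.154],-90,4)
```

```text
[0.75878303 0.01876435 0.29815555] 0.0015244400844522496
top 356 0.6808328776371808 0.200331861159168 [ 0.67658928 -0.01510072  0.19625808]
scene 639 0.681459561642124 0.2005317737992513 [0.67307413 0.01662418 0.19700693]
from [0.7582 0.0189 0.3003] yaw -90.1 tilt z [-3.8e-03  4.0e-04 -1.0e+00]
[0.0, -0.0, 0.037, 0, 0, np.float64(-0.02)]
[0.0, -0.0, 0.037, 0, 0, np.float64(-0.02)]
[0.0, -0.0, 0.037, 0, 0, np.float64(-0.02)]
[0.0, -0.0, 0.037, 0, 0, np.float64(-0.02)]
```

View pics/s5c.png

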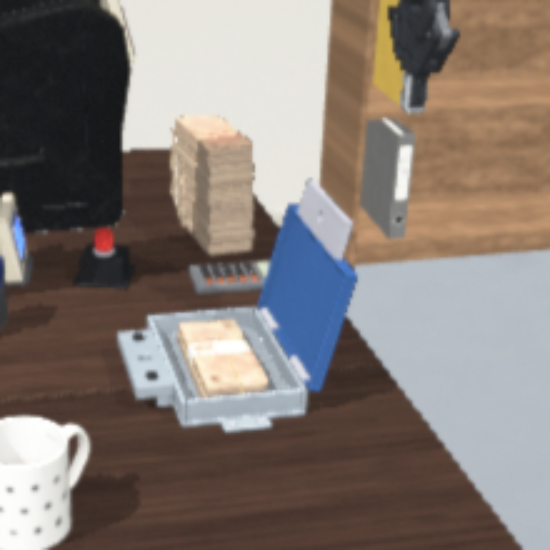

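The crop shows the bundle in the tray, the cover open with its flange edge near (325,200), and the closed gripper behind and above it at (415,60). Now I'll compute the swing rows.

Run:
```python
from h import *
hx,hz=.632,.03;rho=.11;half=.011
def tcp(th):
    d=np.array([-np.cos(th),np.sin(th)]);n=np.array([np.sin(th),np.cos(th)])
    P=np.array([hx,hz])+rho*d+.014*n; c=np.array([hx,hz])+.172*d+.008*n
    x=max(P[0],c[0]) if th>1.5 else P[0]
    return np.array([x+half,P[1]+.014])
prev=np.array([.700,.154])
for th in list(np.linspace(1.8,.1,24))+[.05,.02]:
    q=tcp(th);print(round(th,2),q.round(4),"row dx %.3f dz(tool) %.3f"%(q[0]-prev[0],prev[1]-q[1]));prev=q.round(3)
```

```text
1.8 [0.6899 0.1479] row dx -0.010 dz(tool) 0.006
1.73 [0.6775 0.1505] row dx -0.012 dz(tool) -0.003
1.65 [0.6659 0.1525] row dx -0.012 dz(tool) -0.001
1.58 [0.6578 0.1539] row dx -0.008 dz(tool) -0.002
1.5 [0.6497 0.1547] row dx -0.008 dz(tool) -0.001
1.43 [0.6415 0.1549] row dx -0.009 dz(tool) 0.000
1.36 [0.6333 0.1545] row dx -0.008 dz(tool) 0.001
1.28 [0.6252 0.1534] row dx -0.008 dz(tool) 0.001
1.21 [0.6171 0.1518] row dx -0.008 dz(tool) 0.001
1.13 [0.6092 0.1496] row dx -0.008 dz(tool) 0.002
1.06 [0.6015 0.1468] row dx -0.007 dz(tool) 0.003
0.99 [0.594  0.1435] row dx -0.008 dz(tool) 0.004
0.91 [0.5868 0.1396] row dx -0.007 dz(tool) 0.003
0.84 [0.5799 0.1352] row dx -0.007 dz(tool) 0.005
0.77 [0.5734 0.1303] row dx -0.007 dz(tool) 0.005
0.69 [0.5672 0.1249] row dx -0.006 dz(tool) 0.005
0.62 [0.5614 0.1191] row dx -0.006 dz(tool) 0.006
0.54 [0.5561 0.1129] row dx -0.005 dz(tool) 0.006
0.47 [0.5512 0.1063] row dx -0.005 dz(tool) 0.007
0.4 [0.5469 0.0993] row dx -0.004 dz(tool) 0.007
0.32 [0.5431 0.0921] row dx -0.004 dz(tool) 0.007
0.25 [0.5398 0.0846] row dx -0.003 dz(tool) 0.007
0.17 [0.5371 0.0768] row dx -0.003 dz(tool) 0.008
0.1 [0.5349 0.0689] row dx -0.002 dz(tool) 0.008
0.05 [0.5338 0.0635] row dx -0.001 dz(tool) 0.006
0.02 [0.5333 0.0602] row dx -0.001 dz(tool) 0.003
```

Request:
drive_tool(
  plan=[
    [0,0,-0.0,0,0,0,-1],
    [0,0,0.036,0,0,0,-1],
    [0,0,0.036,0,0,0,-1],
    [0,0,0.036,0,0,0,-1],
    [0,0,0.036,0,0,0,-1],
    [-0.02,0,0,0,0,0,-1],
    [-0.02,0,0,0,0,0,-1],
    [-0.018,0,0,0,0,0,-1],
    [0,0,0,0,0,0,-1],
    [0,0,0,0,0,0,-1],
  ],
)

```text
t: 13.6
tcp_pos: [0.702, 0.0188, 0.159]
tool_rot: [1.0, -0.001, 0.001, 0.0]
force: [0.6, -1.0, 0.3]
finger_gap: -0.002
gripper_force: 0.0
```

Request:
drive_tool(
  plan=[
    [-0.012,0,0.006,0,0,0,-1],
    [-0.012,0,0,0,0,0,-1],
    [-0.012,0,0,0,0,0,-1],
    [-0.008,0,0,0,0,0,-1],
    [-0.008,0,0,0,0,0,-1],
    [-0.009,0,0,0,0,0,-1],
    [-0.008,0,0,0,0,0,-1],
    [0,0,0,0,0,0,-1],
    [0,0,0,0,0,0,-1],
  ],
)

```text
t: 14.5
tcp_pos: [0.6312, 0.0192, 0.1511]
tool_rot: [1.0, -0.001, -0.002, -0.0]
force: [0.1, 0.9, 0.2]
finger_gap: -0.001
gripper_force: 0.0
```

Run:
```python
from h import *
d=snap("scene");W=cloud(d);print(manip.sense()["tcp_pos"],manip.sense()["force"])
hsv=cv2.cvtColor(d["image"],cv2.COLOR_RGB2HSV)
b=(hsv[...,1]>120)&(hsv[...,0]>95)&(hsv[...,0]<125)&(W[...,0]>.5)&(W[...,2]>.03)&(abs(W[...,1])<.15);P=W[b]
print(len(P),P.min(0),P.max(0))
cv2.imwrite("pics/s6c.png",cv2.resize(d["image"][100:260,220:380],None,fx=3,fy=3)[...,::-1])
```

```text
[0.63159806 0.01914425 0.15111876] [-0.50090474 -0.56271752  0.50402971]
787 [ 0.60133736 -0.08747345  0.03250667] [0.64427618 0.12156963 0.16306594]
```

View pics/s6c.png

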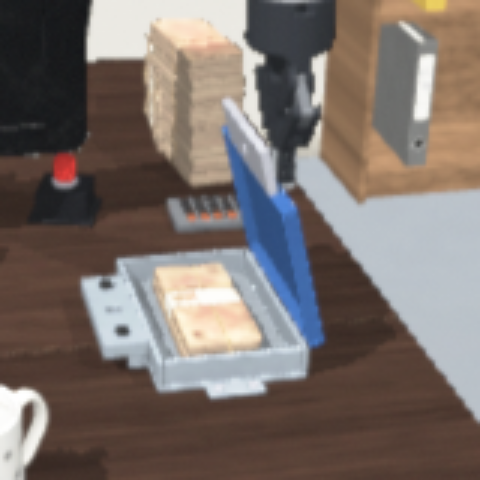

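The cover, near (270,220), is now past vertical and leaning toward the robot. The finger at (285,160) is behind it, so I'll continue the arc.

Request:
drive_tool(
  plan=[
    [-0.007,0,0,0,0,0,-1],
    [-0.008,0,0.001,0,0,0,-1],
    [-0.008,0,0.001,0,0,0,-1],
    [-0.007,0,0.003,0,0,0,-1],
    [-0.008,0,0.004,0,0,0,-1],
    [-0.007,0,0.003,0,0,0,-1],
    [-0.007,0,0.005,0,0,0,-1],
    [-0.007,0,0.005,0,0,0,-1],
    [-0.006,0,0.005,0,0,0,-1],
    [-0.006,0,0.006,0,0,0,-1],
  ],
)

```text
t: 15.55
tcp_pos: [0.5609, 0.0191, 0.1183]
tool_rot: [1.0, -0.001, -0.0, -0.0]
force: [-0.3, -0.5, 2.8]
finger_gap: -0.001
gripper_force: 0.6
```

Request:
drive_tool(
  plan=[
    [-0.005,0,0.006,0,0,0,-1],
    [-0.005,0,0.007,0,0,0,-1],
    [-0.004,0,0.007,0,0,0,-1],
    [-0.004,0,0.007,0,0,0,-1],
    [-0.003,0,0.007,0,0,0,-1],
    [-0.003,0,0.008,0,0,0,-1],
    [-0.002,0,0.006,0,0,0,-1],
    [0,0,0,0,0,0,-1],
    [0,0,0,0,0,0,-1],
  ],
)

```text
t: 16.45
tcp_pos: [0.5357, 0.0191, 0.0705]
tool_rot: [1.0, -0.001, -0.0, -0.0]
force: [0.4, 0.8, 1.1]
finger_gap: 0.003
gripper_force: 0.0
```

```bash
cat > cov.py <<'E'
from h import *
print(manip.sense()["tcp_pos"],manip.sense()["force"])
for n in("scene","top"):
    d=snap(n);W=cloud(d)
    P=W[(W[...,0]>.455)&(W[...,0]<.64)&(abs(W[...,1]-.019)<.08)&(abs(W[...,1]-.019)>.045)&(W[...,2]>.01)&(W[...,2]<.1)]
    P=P[P[:,0]>.51]
    A=np.c_[P[:,0]-.632,np.ones(len(P))];k=np.ones(len(P),bool)
    for _ in range(4):
        c=np.linalg.lstsq(A[k],P[k,2],rcond=None)[0];k=abs(P[:,2]-A@c)<.005
    print(n,k.sum(),"theta",-c[0],"z at hinge",c[1])
E
python3 cov.py
```

```text
[0.53567935 0.01911519 0.07054288] [0.36918005 0.79713109 1.10619465]
scene 453 theta 0.10114698245562125 z at hinge 0.04608442938176926
top 343 theta 0.10098707890945266 z at hinge 0.043878912092953005
```

Request:
drive_tool(
  plan=[
    [0,0,0.005,0,0,0,-1],
    [0,0,0.003,0,0,0,-1],
    [0,0,0.002,0,0,0,-1],
    [0,0,0,0,0,0,-1],
    [0,0,0,0,0,0,-1],
    [0,0,0,0,0,0,-1],
  ],
)

```text
t: 17.15
tcp_pos: [0.5356, 0.0191, 0.0608]
tool_rot: [1.0, -0.001, -0.0, -0.0]
force: [-0.1, -0.0, 0.8]
finger_gap: -0.002
gripper_force: 0.4
```

```bash
python3 cov.py
```

```text
[0.53558103 0.01911687 0.0607823 ] [-0.06570295 -0.00315587  0.83574622]
scene 473 theta 0.027633514935355402 z at hinge 0.045831423845228626
top 328 theta 0.027858369792224273 z at hinge 0.04352294153201104
```

Run:
```python
from h import *
for n in("top","scene"):
    W=cloud(snap(n)).reshape(-1,3);W=W[np.isfinite(W).all(1)]
    P=W[(abs(W[:,0]-.477)<.12)&(W[:,1]>.345)&(W[:,1]<.6)]
    for z in np.arange(.02,.4,.04):
        Q=P[(P[:,2]>=z)&(P[:,2]<z+.04)]
        if len(Q)>3:print(n,z.round(2),len(Q),"ymin",np.percentile(Q[:,1],2).round(3),"at x",Q[Q[:,1].argmin(),0].round(3))
    P=W[(abs(W[:,0]-.477)<.14)&(abs(W[:,1]-.302)<.13)&(W[:,2]>.07)&(W[:,2]<.35)];print(n,"tall near",len(P),P[:,:2].min(0),P[:,:2].max(0)) if len(P) else 0
plan([.47,.3,.2],-90,10,([.5356,.019,.2],-90))
```

```text
top 0.06 8 ymin 0.441 at x 0.52
top 0.1 28 ymin 0.44 at x 0.51
top 0.14 73 ymin 0.439 at x 0.499
top 0.18 189 ymin 0.438 at x 0.481
top 0.22 511 ymin 0.437 at x 0.441
top 0.26 1140 ymin 0.438 at x 0.463
top 0.3 2745 ymin 0.441 at x 0.381
top 0.34 220 ymin 0.492 at x 0.398
top tall near 3 [0.61638396 0.42849765] [0.61697592 0.43095116]
scene 0.02 440 ymin 0.36 at x 0.373
scene 0.06 532 ymin 0.364 at x 0.364
scene 0.1 561 ymin 0.429 at x 0.445
scene 0.14 572 ymin 0.429 at x 0.431
scene 0.18 619 ymin 0.429 at x 0.476
scene 0.22 674 ymin 0.43 at x 0.466
scene 0.26 633 ymin 0.433 at x 0.446
scene 0.3 639 ymin 0.436 at x 0.502
scene 0.34 348 ymin 0.488 at x 0.413
scene 0.38 207 ymin 0.505 at x 0.438
scene tall near 416 [0.3371732  0.17281032] [0.51002354 0.43199697]
from [0.5356 0.019  0.2   ] yaw -90 tilt z [-0.  0. -1.]
[-0.007, -0.028, -0.0, 0, 0, -0.0]
[-0.007, -0.028, -0.0, 0, 0, -0.0]
[-0.007, -0.028, -0.0, 0, 0, -0.0]
[-0.007, -0.028, -0.0, 0, 0, -0.0]
[-0.007, -0.028, -0.0, 0, 0, -0.0]
[-0.007, -0.028, -0.0, 0, 0, -0.0]
[-0.007, -0.028, -0.0, 0, 0, -0.0]
[-0.007, -0.028, -0.0, 0, 0, -0.0]
[-0.007, -0.028, -0.0, 0, 0, -0.0]
[-0.007, -0.028, -0.0, 0, 0, -0.0]
```

Request:
drive_tool(
  plan=[
    [0,0,-0.04,0,0,0,-1],
    [0,0,-0.05,0,0,0,-1],
    [0,0,-0.05,0,0,0,0],
    [-0.007,-0.035,0,0,0,0,0],
    [-0.007,-0.035,0,0,0,0,0],
    [-0.007,-0.035,0,0,0,0,0],
    [-0.007,-0.035,0,0,0,0,0],
    [-0.007,-0.035,0,0,0,0,0],
    [-0.007,-0.035,0,0,0,0,0],
    [-0.007,-0.035,0,0,0,0,0],
  ],
)

```text
t: 18.35
tcp_pos: [0.4865, 0.2657, 0.2008]
tool_rot: [1.0, -0.001, 0.0, -0.0]
force: [0.8, 0.6, -0.7]
finger_gap: 0.497
gripper_force: 0.0
```

Request:
drive_tool(
  plan=[
    [-0.01,-0.035,0,0,0,0,0],
    [0,0,0,0,0,0,0],
    [0,0,0,0,0,0,0],
    [0,0,0,0,0,0,0],
  ],
)

```text
t: 18.75
tcp_pos: [0.4772, 0.2985, 0.2007]
tool_rot: [1.0, -0.001, -0.0, 0.0]
force: [0.7, -0.6, -0.9]
finger_gap: 0.501
gripper_force: 0.0
```

```bash
cat > pin.py <<'E'
from h import *
def look(h=.064,tag="p"):
    s=manip.sense();d=snap("wrist");save(d,tag);W=cloud(d);hsv=cv2.cvtColor(d["image"],cv2.COLOR_RGB2HSV)
    m=((hsv[...,1]>140)&(hsv[...,2]>60)&((hsv[...,0]<9)|(hsv[...,0]>171))).astype(np.uint8)
    n,l,st,c=cv2.connectedComponentsWithStats(m)
    for i in range(1,n):
        if st[i,4]<60:continue
        P=W[l==i];P=P[np.isfinite(P).all(1)];zt=np.percentile(P[:,2],90);T=P[P[:,2]>zt-.006]
        k=(l==i)&(W[...,2]>zt-.006);v,u=np.nonzero(k);(a,b),r=cv2.minEnclosingCircle(np.c_[u,v].astype(np.float32))
        print("red",st[i].tolist(),"ztop",zt.round(4),"cloud mid",((T.min(0)+T.max(0))/2).round(4),"mean",T.mean(0).round(4),"ray",ray(d,a,b,h).round(4),(a,b,r))
    print("tcp",s["tcp_pos"].round(4),"q6",s["q"][5]);return d,W
if __name__=="__main__":
    d,W=look()
    S=W[(abs(W[...,0]-.4766)<.06)&(abs(W[...,1]-.302)<.06)&(W[...,2]>.027)&(W[...,2]<.0365)]
    print("block",np.median(S[:,2]),cv2.minAreaRect((S[:,:2]*1000).astype(np.float32)))
E
python3 pin.py; python3 cov.py
```

```text
red [241, 176, 25, 26, 474] ztop 0.0655 cloud mid [0.4758 0.3037 0.0629] mean [0.4767 0.3037 0.0644] ray [0.4769 0.3036 0.064 ] (253.5180206298828, 188.79278564453125, 11.545368194580078)
tcp [0.4772 0.2985 0.2007] q6 1.933808678901586
block 0.03370317308720158 ((475.78021240234375, 303.6748352050781), (56.056087493896484, 56.412418365478516), 71.22701263427734)
[0.47737559 0.29821208 0.20070985] [-0.18296396  0.00281448  0.04291732]
scene 535 theta 0.029902328432948544 z at hinge 0.04583596661623757
top 1115 theta 0.03662678025684001 z at hinge 0.043039602664452684
```

View pics/p.png

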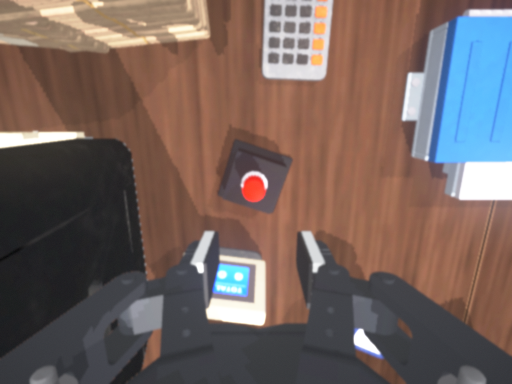

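The red knob is at (253,188), on the black stand. The pads are half open, and the calculator and card stand are clear. Moving down to grip.

Request:
drive_tool(
  plan=[
    [0,-0.0055,0.03,0,0,0,0],
    [0,0,0.03,0,0,0,0],
    [0,0,0.03,0,0,0,0],
    [0,0,0.03,0,0,0,0],
    [0,0,0,0,0,0,0],
    [0,0,0,0,0,0,0],
  ],
)

```text
t: 19.5
tcp_pos: [0.4774, 0.3041, 0.0808]
tool_rot: [1.0, -0.001, -0.0, 0.0]
force: [0.1, 0.1, 0.6]
finger_gap: 0.499
gripper_force: 0.0
```

Run:
```python
from h import *
plan([.4769,.3037,.056],-90,3)
```

```text
from [0.4774 0.3041 0.0808] yaw -90.16 tilt z [-8.e-04 -4.e-04 -1.e+00]
[-0.0, 0.0, 0.008, 0, 0, np.float64(-0.05)]
[-0.0, 0.0, 0.008, 0, 0, np.float64(-0.05)]
[-0.0, 0.0, 0.008, 0, 0, np.float64(-0.05)]
```

Request:
drive_tool(
  plan=[
    [0,0,0.009,0,0,0,0],
    [0,0,0.009,0,0,0,0],
    [0,0,0.006,0,0,0,0],
    [0,0,0,0,0,0,0],
    [0,0,0,0,0,0,-1],
    [0,0,0,0,0,0,-1],
    [0,0,0,0,0,0,-1],
    [0,0,0,0,0,0,-1],
    [0,0,0,0,0,0,-1],
    [0,0,0,0,0,0,-1],
  ],
  newtons=90,
)

```text
t: 20.5
tcp_pos: [0.4773, 0.3047, 0.0572]
tool_rot: [1.0, -0.001, 0.0, -0.0]
force: [0.1, -1.6, 4.5]
finger_gap: 0.223
gripper_force: 88.1
```

Request:
drive_tool(
  plan=[
    [0,0,-0.01,0,0,0,-1],
    [0,0,-0.02,0,0,0,-1],
    [0,0,-0.03,0,0,0,-1],
    [0,0,-0.04,0,0,0,-1],
    [0,0,-0.04,0,0,0,-1],
    [0,0,0,0,0,0,-1],
    [0,0,0,0,0,0,-1],
  ],
)

```text
t: 21.2
tcp_pos: [0.4774, 0.305, 0.1981]
tool_rot: [1.0, -0.001, 0.001, -0.001]
force: [-0.6, 0.1, -1.3]
finger_gap: 0.229
gripper_force: 88.0
```

Run:
```python
from h import *
plan([.480,.019,.2],-90,9)
```

```text
from [0.4774 0.305  0.1981] yaw -90.09 tilt z [ 0.0024  0.001  -1.    ]
[0.0, 0.032, -0.0, 0, 0, np.float64(-0.01)]
[0.0, 0.032, -0.0, 0, 0, np.float64(-0.01)]
[0.0, 0.032, -0.0, 0, 0, np.float64(-0.01)]
[0.0, 0.032, -0.0, 0, 0, np.float64(-0.01)]
[0.0, 0.032, -0.0, 0, 0, np.float64(-0.01)]
[0.0, 0.032, -0.0, 0, 0, np.float64(-0.01)]
[0.0, 0.032, -0.0, 0, 0, np.float64(-0.01)]
[0.0, 0.032, -0.0, 0, 0, np.float64(-0.01)]
[0.0, 0.032, -0.0, 0, 0, np.float64(-0.01)]
```

Request:
drive_tool(
  plan=[
    [0,0.032,0,0,0,0,-1],
    [0,0.032,0,0,0,0,-1],
    [0,0.032,0,0,0,0,-1],
    [0,0.032,0,0,0,0,-1],
    [0,0.032,0,0,0,0,-1],
    [0,0.032,0,0,0,0,-1],
    [0.001,0.032,0,0,0,0,-1],
    [0.001,0.032,0,0,0,0,-1],
    [0.001,0.03,0,0,0,0,-1],
    [0,0,0,0,0,0,-1],
  ],
)

```text
t: 22.2
tcp_pos: [0.4791, 0.0159, 0.1953]
tool_rot: [1.0, -0.003, -0.001, 0.0]
force: [-0.1, -0.2, -1.1]
finger_gap: 0.229
gripper_force: 88.2
```

Request:
drive_tool(
  plan=[
    [0,0,0,0,0,0,-1],
    [0,0,0,0,0,0,-1],
    [0,0,0,0,0,0,-1],
  ],
)

```text
t: 22.5
tcp_pos: [0.4791, 0.0198, 0.1964]
tool_rot: [1.0, -0.0, -0.001, -0.0]
force: [0.3, -0.1, -0.8]
finger_gap: 0.221
gripper_force: 88.2
```

Run:
```python
from h import *
print(manip.sense()["tcp_pos"])
w=snap("wrist");s=snap("scene")
save(w,"w8");save(s,"s8")
E=np.linalg.inv(s["E"])
def proj(d,p):
    c=np.linalg.inv(d["E"])@np.r_[p,1];return d["cx"]+d["f"]*c[0]/-c[2],d["cy"]-d["f"]*c[1]/-c[2]
print("wrist hole px",proj(w,[.48,.0193,.0425]),"scene",proj(s,[.48,.0193,.0425]),"tcp scene",proj(s,manip.sense()["tcp_pos"]))
u,v=map(int,proj(s,[.48,.0193,.0425]));a=s["image"][v-75:v+25,u-50:u+50]
u,v=map(int,proj(w,[.48,.0193,.0425]));b=w["image"][v-60:v+100,u-90:u+90]
a=cv2.resize(a,(380,380),interpolation=cv2.INTER_CUBIC);b=cv2.resize(b,(400,356),interpolation=cv2.INTER_CUBIC);b=np.vstack([b,np.zeros((24,400,3),np.uint8)])
cv2.imwrite("pics/c8.png",np.hstack([a,b])[...,::-1])
```

```text
[0.47909263 0.01978988 0.19636417]
wrist hole px (np.float64(259.25791098144254), np.float64(183.28912096636574)) scene (np.float64(256.9256205101949), np.float64(198.5777838336633)) tcp scene (np.float64(256.04012587661634), np.float64(144.6686522947004))
```

View pics/c8.png

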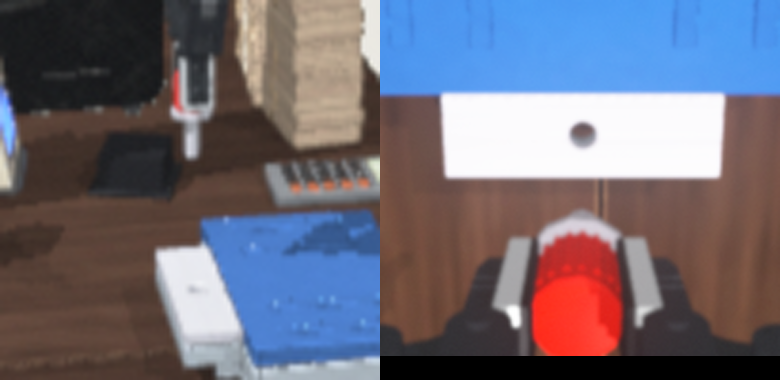

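The wrist crop shows the cover hole at (583,134), the held knob's top face around (577,315), and the shank tip just visible at (585,213). The scene crop shows the pin vertical and the flange hole at (197,290). Next I'll compare the pin and hole using the wrist camera.

```bash
cat > al.py <<'E'
from h import *
s=manip.sense();d=snap("wrist");im=d["image"];g=cv2.cvtColor(im,cv2.COLOR_RGB2GRAY).astype(float)
hsv=cv2.cvtColor(im,cv2.COLOR_RGB2HSV);tz=s["tcp_pos"][2]
def proj(p):
    c=np.linalg.inv(d["E"])@np.r_[p,1];return np.array([d["cx"]+d["f"]*c[0]/-c[2],d["cy"]-d["f"]*c[1]/-c[2]])
# hole: dark blob on white flange
hp=proj([.48,.0193,.0425]).astype(int);r=11
p=g[hp[1]-r:hp[1]+r+1,hp[0]-r:hp[0]+r+1]
m=(p<np.median(p)-60).astype(np.uint8);n,l,st,c=cv2.connectedComponentsWithStats(m)
for i in range(1,n):
    if st[i,4]>15:print("hole",st[i].tolist(),(c[i]+hp-r).round(2),ray(d,*(c[i]+hp-r),.0425).round(4))
print("tcp",s["tcp_pos"].round(4))
# knob top: bright red
red=(hsv[...,1]>120)&((hsv[...,0]<9)|(hsv[...,0]>171))
red[:180]=0;red[:,:200]=0;red[:,330:]=0
v=hsv[...,2];print("V pct",np.percentile(v[red],[5,25,50,75,95]))
top=(red&(v>np.percentile(v[red],50)*1.0+0)).astype(np.uint8)
cs=cv2.findContours(top,0,2)[0];c=max(cs,key=cv2.contourArea);(a,b),r=cv2.minEnclosingCircle(c);e=cv2.fitEllipse(c)
print("top circ",a,b,r,"ell",e, "pred r",d["f"]*.011/(d["E"][2,3]-tz-.0073))
print("knob axis (circle)",ray(d,a,b,tz+.0073).round(4),"(ell)",ray(d,*e[0],tz+.0073).round(4))
# predictions for aligned pin
for h in(.0073,-.0187,-.0227,-.0527):print("pred",h,proj(s["tcp_pos"]+[0,0,h]).round(1))
ys,xs=np.nonzero(red);[print(y,xs[ys==y].min(),xs[ys==y].max()) for y in range(ys.min(),ys.max()+1,4)]
E
python3 al.py
```

```text
hole [6, 6, 12, 11, 106] [259.68 183.18] [0.4805 0.0187 0.0425]
tcp [0.4794 0.0197 0.1966]
V pct [112. 187. 228. 255. 255.]
top circ 257.0 266.0 20.808752059936523 ell ((255.2755889892578, 266.54290771484375), (34.637786865234375, 40.40635299682617), 154.71444702148438) pred r 25.34759537270128
knob axis (circle) [0.4782 0.0212 0.2039] (ell) [0.4779 0.022  0.2039]
pred 0.0073 [260.2 263.8]
pred -0.0187 [259.7 240.6]
pred -0.0227 [259.7 237.6]
pred -0.0527 [259.4 219.3]
228 254 260
232 247 270
236 243 274
240 240 276
244 239 276
248 238 277
252 200 277
256 237 277
260 236 278
264 237 278
268 237 278
272 237 278
276 238 277
280 240 275
284 244 275
288 248 276
292 271 276
296 276 277
300 272 272Traceback (most recent call last):
  File "al.py", line 23, in <module>
    ys,xs=np.nonzero(red);[print(y,xs[ys==y].min(),xs[ys==y].max()) for y in range(ys.min(),ys.max()+1,4)]
                                   ~~~~~~~~~~~~~^^
    return umr_minimum(a, axis, None, out, keepdims, initial, where)
ValueError: zero-size array to reduction operation minimum which has no identity
```

Run:
```python
from h import *
s=manip.sense();d=snap("wrist");W=cloud(d);hsv=cv2.cvtColor(d["image"],cv2.COLOR_RGB2HSV)
print(s["tcp_pos"].round(4))
red=(hsv[...,1]>120)&((hsv[...,0]<9)|(hsv[...,0]>171));red[:225]=0;red[295:]=0;red[:,:235]=0;red[:,281:]=0
P=W[red];z=P[:,2]-s["tcp_pos"][2];print("knob z rel pct",np.percentile(z,[2,10,30,50,70,90,98]).round(4))
zt=np.percentile(z,90);T=P[z>zt-.004];print("top n",len(T),"x",T[:,0].min(),T[:,0].max(),"y",T[:,1].min(),T[:,1].max())
k=red&(W[...,2]-s["tcp_pos"][2]>zt-.004);c=max(cv2.findContours(k.astype(np.uint8),0,2)[0],key=cv2.contourArea)
h=s["tcp_pos"][2]+zt
Q=np.array([ray(d,*q[0],h)[:2] for q in c]);C,r=cv2.minEnclosingCircle((Q*1000).astype(np.float32));print("top circle",C,r)
# shaft strip below (image rows 205..235)
for v in range(206,236,3):
    row=W[v,235:285];print(v,[None if np.isnan(q[2]) else int((q[2])*1000) for q in row[::4]])
```

```text
[0.4795 0.0195 0.1968]
knob z rel pct [nan nan nan nan nan nan nan]Traceback (most recent call last):
  File "<stdin>", line 6, in <module>
    return umr_minimum(a, axis, None, out, keepdims, initial, where)
ValueError: zero-size array to reduction operation minimum which has no identity
```

```bash
cat > al2.py <<'E'
from h import *
s=manip.sense();d=snap("wrist");W=cloud(d);hsv=cv2.cvtColor(d["image"],cv2.COLOR_RGB2HSV);t=s["tcp_pos"]
print(t.round(4))
red=(hsv[...,1]>120)&((hsv[...,0]<9)|(hsv[...,0]>171));red[:225]=0;red[295:]=0;red[:,:235]=0;red[:,281:]=0
red&=np.isfinite(W[...,2])
z=W[...,2]-t[2];print("n",red.sum(),"z rel pct",np.percentile(z[red],[2,10,30,50,70,90,98]).round(4))
zt=np.percentile(z[red],80);k=red&(z>zt-.003);c=np.vstack(cv2.findContours(k.astype(np.uint8),0,2)[0])
for h in (zt,zt-.003):
    Q=np.array([ray(d,*q[0],t[2]+h)[:2] for q in c]);C,r=cv2.minEnclosingCircle((Q*1000).astype(np.float32));print("h",h.round(4),"top circle",C,r)
im=cv2.cvtColor(d["image"],cv2.COLOR_RGB2GRAY)
for v in range(205,236,3):print(v,im[v,235:285:3].tolist(),np.nanmedian(z[v,252:266]).round(3))
E
python3 al2.py
```

```text
[0.4795 0.0194 0.1968]
n 2213 z rel pct [-0.1978 -0.0151  0.0011  0.0068  0.0074  0.008   0.0091]
h 0.0077 top circle (480.0633544921875, 20.835853576660156) 12.110711097717285
h 0.0047 top circle (478.346923828125, 20.840524673461914) 12.41150188446045
205 [97, 101, 104, 106, 102, 105, 105, 103, 102, 102, 121, 125, 104, 97, 98, 98, 98] -0.198
208 [95, 97, 99, 102, 99, 103, 101, 100, 99, 98, 120, 127, 101, 93, 94, 94, 96] -0.197
211 [99, 98, 104, 105, 104, 108, 106, 104, 102, 102, 122, 130, 105, 94, 96, 95, 97] -0.197
214 [99, 101, 103, 107, 103, 107, 106, 102, 102, 102, 123, 131, 104, 94, 94, 95, 96] -0.197
217 [100, 99, 102, 106, 103, 105, 105, 118, 133, 119, 127, 128, 103, 94, 93, 93, 95] -0.196
220 [99, 98, 100, 104, 105, 118, 143, 164, 161, 158, 153, 130, 101, 92, 91, 91, 95] -0.02
223 [99, 98, 101, 124, 155, 190, 209, 211, 209, 208, 205, 180, 128, 94, 90, 89, 94] -0.019
226 [99, 97, 123, 191, 208, 210, 198, 190, 181, 203, 208, 211, 200, 155, 99, 88, 91] -0.018
229 [123, 92, 182, 197, 181, 151, 112, 111, 100, 123, 132, 185, 203, 195, 121, 119, 122] -0.014
232 [158, 71, 178, 160, 119, 91, 91, 92, 92, 93, 91, 102, 129, 168, 72, 159, 170] -0.01
235 [147, 65, 150, 93, 90, 87, 91, 91, 90, 90, 90, 87, 89, 125, 64, 152, 170] -0.005
```

```bash
cat > al3.py <<'E'
from h import *
from scipy.optimize import least_squares
def run(back=.0077,verbose=1):
    s=manip.sense();d=snap("wrist");t=s["tcp_pos"];im=cv2.cvtColor(d["image"],cv2.COLOR_RGB2GRAY).astype(float)
    E=[]
    for u in range(243,275):
        col=im[208:235,u];b=np.median(im[195:208,u]);hi=col.max();th=(b+hi)/2
        i=np.argmax(col>th);E.append((u,208+i-(col[i]-th)/max(col[i]-col[i-1],1)))
    E=np.array(E)
    if verbose:print([(int(a),round(b,1)) for a,b in E])
    def fit(P,h,r):
        Q=np.array([ray(d,a,b,t[2]+h)[:2] for a,b in P])
        o=least_squares(lambda c:np.hypot(*(Q-c).T)-r,Q.mean(0)-[r,0],loss="soft_l1",f_scale=.0005)
        return o.x,np.sqrt(np.mean(o.fun**2))
    m=abs(E[:,0]-259)>6
    c,e=fit(E[m],back-.030,.014);print("tcp",t.round(4),"collar off",(c-t[:2]).round(4),"rms",e)
run()
E
python3 al3.py
```

```text
[(243, np.float64(336.0)), (244, np.float64(335.5)), (245, np.float64(336.5)), (246, np.float64(251.0)), (247, np.float64(229.8)), (248, np.float64(224.3)), (249, np.float64(217.8)), (250, np.float64(218.7)), (251, np.float64(217.8)), (252, np.float64(218.7)), (253, np.float64(220.8)), (254, np.float64(221.0)), (255, np.float64(219.8)), (256, np.float64(221.0)), (257, np.float64(220.9)), (258, np.float64(222.5)), (259, np.float64(222.5)), (260, np.float64(224.3)), (261, np.float64(226.9)), (262, np.float64(226.7)), (263, np.float64(224.4)), (264, np.float64(216.3)), (265, np.float64(211.5)), (266, np.float64(209.7)), (267, np.float64(209.3)), (268, np.float64(210.6)), (269, np.float64(212.5)), (270, np.float64(213.5)), (271, np.float64(229.2)), (272, np.float64(343.0)), (273, np.float64(340.5)), (274, np.float64(336.5))]
tcp [0.4796 0.0193 0.1968] collar off [-0.0002 -0.0027] rms 0.032858857021225825
```

```bash
sed -i 's|col=im.*|col=im[208:240,u];i=int(np.argmax(col>160))|; s|i=np.argmax(col>th);E.append.*|E.append((u,208+i-(col[i]-160)/max(col[i]-col[i-1],1)))|' al3.py; sed -i '/^        i=int/d' al3.py
python3 - <<'E'
s=open('al3.py').read();import re
s=s.replace("m=abs(E[:,0]-259)>6","m=(abs(E[:,0]-259)>7)&(E[:,1]>210)")
s=s.replace("(int(a),round(b,1))","(int(a),float(round(b,1)))");open('al3.py','w').write(s)
E
python3 al3.py
```

```text
[(243, 225.4), (244, 224.5), (245, 224.0), (246, 223.6), (247, 223.2), (248, 222.7), (249, 222.3), (250, 221.8), (251, 221.5), (252, 221.0), (253, 220.6), (254, 220.2), (255, 219.8), (256, 219.7), (257, 219.8), (258, 219.8), (259, 219.9), (260, 220.0), (261, 220.1), (262, 220.2), (263, 220.2), (264, 220.3), (265, 220.6), (266, 220.5), (267, 221.0), (268, 222.1), (269, 222.8), (270, 223.5), (271, 224.2), (272, 224.9), (273, 225.5), (274, 226.2)]
tcp [0.4796 0.0191 0.1969] collar off [-0.003   0.0009] rms 0.00017224316634738312
```

```bash
cat > sc.py <<'E'
from h import *
s=manip.sense();t=s["tcp_pos"];d=snap("scene");im=cv2.cvtColor(d["image"],cv2.COLOR_RGB2GRAY).astype(float)
def proj(p):
    c=np.linalg.inv(d["E"])@np.r_[p,1];return np.array([d["cx"]+d["f"]*c[0]/-c[2],d["cy"]-d["f"]*c[1]/-c[2]])
print(t.round(4))
a=proj(t+[0,0,-.0527]);b=proj(t+[0,0,-.0223]);print("pred tip",a.round(1),"collar",b.round(1))
for v in range(int(b[1])-4,int(a[1])+5):
    u0=int(a[0])-10;r=im[v,u0:u0+21];bg=np.median(np.r_[r[:4],r[-4:]]);w=np.clip(r-bg-25,0,None)
    w[:3]=0;w[-3:]=0
    c=(w*np.arange(u0,u0+21)).sum()/max(w.sum(),1);k=(a-b);px=b[0]+(v-b[1])/k[1]*k[0]
    print(v,"n",(w>0).sum(),"c %.2f pred %.2f"%(c,px),"dx mm %.2f"%((c-px)*1000/(d["f"]/np.linalg.norm(t-d["E"][:3,3]))))
h=proj([.48,.019,.0425]);r=5;u,v=int(h[0]),int(h[1]);p=im[v-r:v+r+1,u-r:u+r+1];w=np.clip(np.percentile(p,50)-p-12,0,None);y,x=np.mgrid[v-r:v+r+1,u-r:u+r+1]
q=((w*x).sum()/w.sum(),(w*y).sum()/w.sum());print("hole px",q,"pred",h,ray(d,*q,.0425).round(4));print(p.astype(int))
E
python3 sc.py
```

```text
[0.4797 0.019  0.1969]
pred tip [256.4 163.8] collar [256.3 152.9]
148 n 6 c 256.04 pred 256.23 dx mm -0.49
149 n 6 c 255.96 pred 256.25 dx mm -0.73
150 n 12 c 256.75 pred 256.26 dx mm 1.25
151 n 12 c 256.37 pred 256.27 dx mm 0.25
152 n 11 c 255.52 pred 256.28 dx mm -1.94
153 n 11 c 255.48 pred 256.29 dx mm -2.06
154 n 10 c 255.73 pred 256.30 dx mm -1.45
155 n 5 c 256.13 pred 256.32 dx mm -0.49
156 n 5 c 256.18 pred 256.33 dx mm -0.37
157 n 5 c 256.09 pred 256.34 dx mm -0.65
158 n 5 c 256.08 pred 256.35 dx mm -0.69
159 n 6 c 256.10 pred 256.36 dx mm -0.67
160 n 6 c 256.12 pred 256.37 dx mm -0.65
161 n 6 c 256.11 pred 256.39 dx mm -0.70
162 n 5 c 256.10 pred 256.40 dx mm -0.75
163 n 5 c 256.21 pred 256.41 dx mm -0.51
164 n 4 c 256.17 pred 256.42 dx mm -0.63
165 n 0 c 0.00 pred 256.43 dx mm -653.70
166 n 0 c 0.00 pred 256.45 dx mm -653.73
167 n 0 c 0.00 pred 256.46 dx mm -653.75
hole px (np.float64(254.33082706766916), np.float64(200.18045112781954)) pred [256.94466701 198.62872179] [0.4716 0.0115 0.0425]
[[235 235 235 233 233 233 234 234 233 234 234]
 [235 235 234 233 233 233 234 234 233 233 234]
 [235 235 234 234 233 233 233 233 233 233 233]
 [235 234 234 234 233 233 234 234 234 233 233]
 [234 234 233 233 232 231 236 240 238 234 232]
 [232 233 234 232 218 206 219 228 230 232 232]
 [230 234 234 231 214 193 201 213 221 223 231]
 [227 233 233 232 227 221 222 224 227 227 231]
 [217 231 233 233 233 231 231 230 232 232 232]
 [206 228 233 233 233 233 232 231 232 232 232]
 [190 225 232 233 233 233 233 232 232 232 233]]
```

Request:
drive_tool(
  plan=[
    [0.0013,0.001,0.025,0,0,0,-1],
    [0,0,0.025,0,0,0,-1],
    [0,0,0.024,0,0,0,-1],
    [0,0,0.02,0,0,0,-1],
    [0,0,0,0,0,0,-1],
    [0,0,0,0,0,0,-1],
    [0,0,0,0,0,0,-1],
  ],
)

```text
t: 23.6
tcp_pos: [0.4817, 0.0176, 0.1037]
tool_rot: [1.0, -0.001, 0.001, 0.0]
force: [0.6, 0.2, -0.4]
finger_gap: 0.224
gripper_force: 88.2
```

```bash
python3 al3.py | tail -1
python3 - <<'E'
from h import *
s=manip.sense();t=s["tcp_pos"];d=snap("scene");w=snap("wrist")
a=d["image"][150:215,225:290];b=w["image"][140:300,170:350]
a=cv2.resize(a,(390,390),interpolation=cv2.INTER_CUBIC);b=cv2.resize(b,(400,356),interpolation=cv2.INTER_CUBIC);b=np.vstack([b,np.zeros((34,400,3),np.uint8)])
cv2.imwrite("pics/c9.png",np.hstack([a,b])[...,::-1]);print(t)
E
```

```text
[(243, 207.5), (244, 207.5), (245, 207.5), (246, 207.5), (247, 207.5), (248, 207.5), (249, 207.6), (250, 207.6), (251, 207.7), (252, 207.8), (253, 207.8), (254, 207.9), (255, 208.0), (256, 220.9), (257, 221.0), (258, 207.9), (259, 207.7), (260, 207.7), (261, 207.6), (262, 207.5), (263, 207.5), (264, 207.5), (265, 207.5), (266, 207.5), (267, 207.5), (268, 207.5), (269, 207.5), (270, 207.5), (271, 207.5), (272, 207.5), (273, 207.5), (274, 207.5)]
[0.48178754 0.01757907 0.10387305]al3.py:13: RuntimeWarning: Mean of empty slice.
  o=least_squares(lambda c:np.hypot(*(Q-c).T)-r,Q.mean(0)-[r,0],loss="soft_l1",f_scale=.0005)
  ret = ret.dtype.type(ret / rcount)
Traceback (most recent call last):
  File "al3.py", line 17, in <module>
    run()
    ~~~^^
  File "al3.py", line 16, in run
    c,e=fit(E[m],back-.030,.014);print("tcp",t.round(4),"collar off",(c-t[:2]).round(4),"rms",e)
        ~~~^^^^^^^^^^^^^^^^^^^^^
  File "al3.py", line 13, in fit
    o=least_squares(lambda c:np.hypot(*(Q-c).T)-r,Q.mean(0)-[r,0],loss="soft_l1",f_scale=.0005)
ValueError: Initial guess is outside of provided bounds
```

View pics/c9.png

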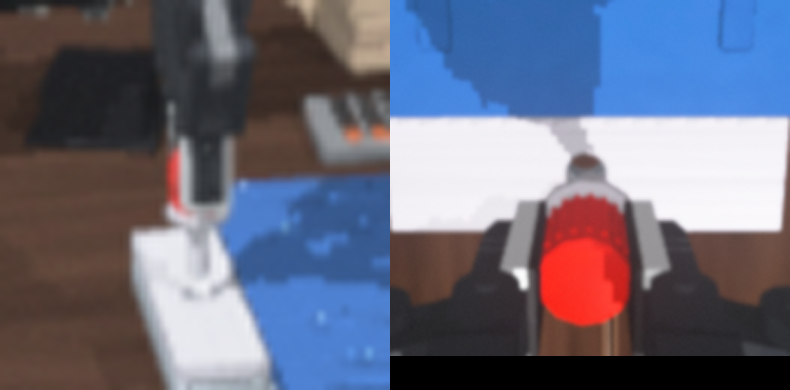

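The wrist crop shows the hole peeking out at (585,160), in line with the shank at (586,175), so y is aligned. The scene crop shows the upright shank at (200,260), just above the flange. Lowering gently and watching the force.

Request:
drive_tool(
  plan=[
    [-0.001,0,0.005,0,0,0,-1],
    [0,0,0.003,0,0,0,-1],
    [0,0,0.002,0,0,0,-1],
    [0,0,0.002,0,0,0,-1],
    [0,0,0.002,0,0,0,-1],
    [0,0,0,0,0,0,-1],
    [0,0,0,0,0,0,-1],
  ],
)

```text
t: 24.45
tcp_pos: [0.4802, 0.0177, 0.0887]
tool_rot: [1.0, -0.001, 0.0, 0.0]
force: [1.1, 0.2, -1.7]
finger_gap: 0.224
gripper_force: 88.3
```

Request:
drive_tool(
  plan=[
    [0,0,0.003,0,0,0,-1],
    [0,0,0.003,0,0,0,-1],
    [0,0,0.003,0,0,0,-1],
    [0,0,0.003,0,0,0,-1],
    [0,0,0,0,0,0,-1],
    [0,0,0,0,0,0,-1],
  ],
)

```text
t: 25.05
tcp_pos: [0.48, 0.0177, 0.0766]
tool_rot: [1.0, -0.001, -0.0, -0.0]
force: [0.9, 0.5, -1.1]
finger_gap: 0.223
gripper_force: 88.3
```

Request:
drive_tool(
  plan=[
    [0,0,0.003,0,0,0,-1],
    [0,0,0.003,0,0,0,-1],
    [0,0,0.003,0,0,0,-1],
    [0,0,0.002,0,0,0,-1],
    [0,0,0,0,0,0,-1],
    [0,0,0,0,0,0,-1],
    [0,0,0,0,0,0,-1],
  ],
)

```text
t: 25.75
tcp_pos: [0.48, 0.0177, 0.0658]
tool_rot: [1.0, -0.001, 0.0, 0.0]
force: [1.4, 0.1, -0.5]
finger_gap: 0.224
gripper_force: 88.2
```

Request:
drive_tool(
  plan=[
    [0,0,0.0015,0,0,0,-1],
    [0,0,0.0015,0,0,0,-1],
    [0,0,0.001,0,0,0,-1],
    [0,0,0,0,0,0,-1],
    [0,0,0,0,0,0,-1],
    [0,0,0,0,0,0,-1],
  ],
)

```text
t: 26.35
tcp_pos: [0.4799, 0.0177, 0.0621]
tool_rot: [1.0, -0.001, 0.0, 0.0]
force: [0.4, 0.1, 6.2]
finger_gap: 0.225
gripper_force: 88.5
```

Request:
drive_tool(
  plan=[
    [0,0,0.001,0,0,0,-1],
    [0,0,0,0,0,0,-1],
    [0,0,0,0,0,0,-1],
  ],
)

```text
t: 26.65
tcp_pos: [0.4798, 0.0177, 0.0611]
tool_rot: [1.0, -0.001, -0.0, 0.0]
force: [-0.7, -0.1, 6.4]
finger_gap: 0.226
gripper_force: 88.6
```

Request:
drive_tool(
  plan=[
    [0,0,0.001,0,0,0,-1],
    [0,0,0,0,0,0,-1],
    [0,0,0,0,0,0,-1],
  ],
)

```text
t: 26.95
tcp_pos: [0.4798, 0.0177, 0.0604]
tool_rot: [1.0, -0.001, 0.0, 0.0]
force: [0.6, 0.1, 8.8]
finger_gap: 0.225
gripper_force: 89.7
```

Request:
drive_tool(
  plan=[
    [0,0,0.0005,0,0,0,-1],
    [0,0,0,0,0,0,-1],
    [0,0,0,0,0,0,-1],
  ],
)

```text
t: 27.25
tcp_pos: [0.4798, 0.0177, 0.0603]
tool_rot: [1.0, -0.001, 0.0, 0.0]
force: [-2.0, 0.4, 13.8]
finger_gap: 0.231
gripper_force: 90.0
```

```bash
python3 cov.py
```

```text
[0.47981343 0.01767754 0.06034174] [-2.01144484  0.40365873 13.77096206]
scene 525 theta 0.0011589138106726847 z at hinge 0.04583121933182822
top 781 theta -0.0010747438856440962 z at hinge 0.043611576508675025
```

Request:
drive_tool(
  plan=[
    [0,0,0.0005,0,0,0,-1],
    [0,0,0,0,0,0,-1],
    [0,0,0,0,0,0,-1],
    [0,0,0,0,0,0,-1],
    [0,0,0,0,0,0,-1],
  ],
)

```text
t: 27.85
tcp_pos: [0.4798, 0.0177, 0.0603]
tool_rot: [1.0, -0.001, 0.0, 0.0]
force: [-1.9, -0.2, 17.1]
finger_gap: 0.224
gripper_force: 90.4
```

```bash
python3 cov.py; python3 -c "
from station import manip
print(manip.sense()['force']);print(manip.sign_off())"
```

```text
[0.47984678 0.01766829 0.06025053] [-1.90739974 -0.16362324 17.05784712]
scene 532 theta 0.001486435066602419 z at hinge 0.045905099158208985
top 767 theta 0.0031814393061578945 z at hinge 0.04338824507274797
[-1.65316426 -0.43341923 16.68328493]
the job is handed in; nothing more can be done
None
```

I handed the job in at about 28 s: by my last measurements the bundle lies flat in the tray, the cover is flush (about 0.002 rad), and the pin is fully in through both holes, with the gripper still pressing its knob at about 17 N; the sign-off gave no verdict.

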